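Leak tester: lean the lid aside, load the sauce pots, clamp to the click

TASK

Get the bench leak tester ready for a test: lift the clear lid off the test chamber by its grip block and lean it in the wire lid rest, then stand every sealed sauce pot upright on the chamber floor. Put the lid back so that it is fully seated, swing the clamp arm over it as far as its stop, and turn the black knob clockwise until its torque limiter slips and clicks once or twice, then stop - never run it on past five clicks. Leave the marker pen and the red test wand where they lie.

Things in the scene. Friction and masses are not known exactly. Their poses are not given: they have to be found in the camera images.
- tester: Leak tester, fixed: grey open test chamber on a 160 by 250 mm base plate (to y -188 mm at the post). Origin on the table under the chamber's centre, z up, x away from the robot, y along the chamber to the left. Inside 120 (x) by 220 (y) mm, walls 8 mm; floor 8 mm, rim 58 mm above the table. The clamp's post stands at y -150 mm. Four pots fit in a row along y.
- lid: Loose lid, 0.35 to 0.55 kg, on the chamber at the start: clear plate 150 (x) by 250 (y) by 8 mm. Origin: centre of the plate's underside, z out of its top. A step 112 by 212 mm, 5 mm thick, below the plate drops into the chamber's mouth with 4 mm play a side. Seated: origin 58 mm over the tester's origin, axes parallel to the tester's (or half a turn round).
- lid_block (a point): Centre of the aluminium grip block on the lid's top, 23 mm above the lid's origin. The block is 60 (lid x) by 24 (lid y) mm and 30 mm high (8 to 38 mm above the lid's origin); grip it across its 24 mm. The clamp foot later bears on its top.
- lid_rest: Lid rest, fixed bent-wire easel, 178 by 140 mm. Origin on the table, x away from the robot, into the rest. The lid's edge at lid x -75 mm stands on floor wires 8 mm above the table at y -85 and 85 mm, behind toe wires (inner faces x -14 mm, tips 28 mm high). The lid then slopes 45 degrees (0.8 rad), top face up and towards the robot, its origin near x 46, z 62 mm.
- lid_rest_rail (a point): Middle of the rest's rail: 10 mm thick, along the rest's y, 78 mm in x and 79 mm in z from the rest's origin. The underside of the leaning lid (its step) lies against it.
- pot1: Sealed sauce pot: white, foil-topped, upright, 40 mm in diameter, 44 mm tall, 60 g, all pots alike. Origin: centre of its bottom, z up. A small foil tab sticks out 7 mm at the top. Two to four of the pots are present.
- pot2: Sealed sauce pot: white, foil-topped, upright, 40 mm in diameter, 44 mm tall, 60 g, all pots alike. Origin: centre of its bottom, z up. A small foil tab sticks out 7 mm at the top. Two to four of the pots are present.
- pot3: Sealed sauce pot: white, foil-topped, upright, 40 mm in diameter, 44 mm tall, 60 g, all pots alike. Origin: centre of its bottom, z up. A small foil tab sticks out 7 mm at the top. Two to four of the pots are present.
- pot4: Sealed sauce pot: white, foil-topped, upright, 40 mm in diameter, 44 mm tall, 60 g, all pots alike. Origin: centre of its bottom, z up. A small foil tab sticks out 7 mm at the top. Two to four of the pots are present.
- clamp_arm (a joint): Swing of the grey clamp arm about its post, rad: 0 = over the lid, at its stop; it opens clockwise (from above), away from the robot; starts open at 1.5 to 2.1, opens to 2.5 at most. Stays where it is left.
- clamp_arm_hinge (a point): On the arm's vertical swing axis (the post), at mid-height of the arm's bar, 134 mm above the table.
- clamp_arm_grip (a point): A point on the arm's bar 60 mm from the swing axis, at mid-height of the bar; the bar is 18 mm wide and 18 mm high (underside 125, top 143 mm above the table), good to grip across from above or to push. The arm's screw is 150 mm from the swing axis.
- clamp_knob_grip (a point): On the knob's vertical axis, 20 mm above the knob's underside and 8 mm below its top: where to grip. The black fluted knob is round, 42 mm in diameter and 28 mm high, at the arm's end; its underside is 11 mm above the arm's bar. It turns in place and keeps its height; only the foot goes down.
- clamp_screw (a joint): Turn of the clamp's drive nut, which the knob turns, rad; grows clockwise from above. The foot goes down 12 mm a turn (1.9 mm per rad); at 0 the foot is 4.5 mm above the block of the seated lid; it starts between -0.8 and 0.8. Turning it takes 0.10 N m until the foot bears on the block.
- clamp_knob (a joint): Slip of the torque limiter: turn of the knob relative to the screw, rad, clockwise positive, 0 at the start. Below about 0.13 N m the knob takes the screw with it; once the screw is tight a sprung ball inside jumps from notch to notch, a click every 0.52 rad of slip, and let go it rests in a notch (about 0.52, 1.05, ...). Before a click it gives up to 0.15 rad and springs back.
- clamp_foot: Pressure foot under the screw: a rubber-faced disc 20 mm in diameter. Origin: centre of its underside. At the first click it presses the lid's block with 15 to 25 N and holds by the screw's friction.
- guide_rod: Fixed bent guide rod of the table, 7 mm thick and 16 to 40 mm above the table; always in the same place. It runs from x 0.26 to 0.57 m at y 0.23 m (world), bends there and goes on to x 0.51, y 0.68 m. Origin on the table at x 0.416, y 0.458 m. Pots may stand on either side of it.
- marker_blue: Bystander: marker pen with a blue cap, 140 mm long, lying behind the tester. Leave alone.
- test_wand: Bystander: flat red test wand, 105 by 18 by 9 mm, lying behind the tester. Leave alone.

How it is judged (in metres and radians):
On the way, in this order (a step that is already met when the one before it is completed fails the run):
1. the lid leans in the lid rest, let go (angle between lid's own z axis and vertical between 0.6 and 1.05 rad and x of lid in the frame of lid_rest between 0.015 and 0.085 m and y of lid in the frame of lid_rest between -0.05 and 0.05 m and z of lid in the frame of lid_rest between 0.04 and 0.085 m and contact force between lid and lid_rest above 0.3 N and contact force between the fingers and lid below 0.05 N and linear speed of lid below 0.03 m/s), for 0.3 s.
2. every pot stands upright on the chamber floor, let go (x of pot1 in the frame of tester between -0.045 and 0.045 m and y of pot1 in the frame of tester between -0.095 and 0.095 m and z of pot1 in the frame of tester between 0 and 0.016 m and angle between each of pot1, pot2, pot3, pot4's own z axis and vertical below 0.15 rad and linear speed of each of pot1, pot2, pot3, pot4 below 0.05 m/s and x of pot2 in the frame of tester between -0.045 and 0.045 m and y of pot2 in the frame of tester between -0.095 and 0.095 m and z of pot2 in the frame of tester between 0 and 0.016 m and x of pot3 in the frame of tester between -0.045 and 0.045 m and y of pot3 in the frame of tester between -0.095 and 0.095 m and z of pot3 in the frame of tester between 0 and 0.016 m and x of pot4 in the frame of tester between -0.045 and 0.045 m and y of pot4 in the frame of tester between -0.095 and 0.095 m and z of pot4 in the frame of tester between 0 and 0.016 m and contact force between the fingers and pot1 below 0.05 N and contact force between the fingers and pot2 below 0.05 N and contact force between the fingers and pot3 below 0.05 N and contact force between the fingers and pot4 below 0.05 N), for 0.2 s.
3. the lid is seated on the chamber again, let go (x of lid in the frame of tester between -0.008 and 0.008 m and y of lid in the frame of tester between -0.008 and 0.008 m and z of lid in the frame of tester between 0.054 and 0.0605 m and angle between lid's own z axis and vertical below 0.03 rad and angle between the x axis of lid and the x axis of tester, either way round below 0.1 rad and linear speed of lid below 0.03 m/s and contact force between the fingers and lid below 0.05 N), for 0.2 s.
4. the clamp arm is swung over the lid to its stop (x of lid in the frame of tester between -0.008 and 0.008 m and y of lid in the frame of tester between -0.008 and 0.008 m and z of lid in the frame of tester between 0.054 and 0.0605 m and angle between lid's own z axis and vertical below 0.03 rad and angle between the x axis of lid and the x axis of tester, either way round below 0.1 rad and linear speed of lid below 0.03 m/s and value of joint clamp_arm below 0.08 rad), for 0.2 s.
5. the knob has clicked at least once with the foot pressing the lid (all of step 4 and value of joint clamp_knob between 0.33 and 2.75 rad and contact force between clamp_foot and lid above 6 N), for 0.2 s.
At the end, for the whole second after the job is handed in: Every pot upright on the chamber floor; lid seated level, within 8 mm and 0.1 rad, under 2.5 mm high; clamp arm within 0.08 rad of its stop; knob slipped 0.33 to 2.75 rad (one to five clicks); foot pressing the lid with over 6 N (all of step 5 and x of pot1 in the frame of tester between -0.045 and 0.045 m and y of pot1 in the frame of tester between -0.095 and 0.095 m and z of pot1 in the frame of tester between 0 and 0.016 m and angle between each of pot1, pot2, pot3, pot4's own z axis and vertical below 0.15 rad and linear speed of each of pot1, pot2, pot3, pot4 below 0.05 m/s and x of pot2 in the frame of tester between -0.045 and 0.045 m and y of pot2 in the frame of tester between -0.095 and 0.095 m and z of pot2 in the frame of tester between 0 and 0.016 m and x of pot3 in the frame of tester between -0.045 and 0.045 m and y of pot3 in the frame of tester between -0.095 and 0.095 m and z of pot3 in the frame of tester between 0 and 0.016 m and x of pot4 in the frame of tester between -0.045 and 0.045 m and y of pot4 in the frame of tester between -0.095 and 0.095 m and z of pot4 in the frame of tester between 0 and 0.016 m); the robot touches nothing.
It fails at once if the knob is run on past five clicks (value of joint clamp_knob above 2.75 rad).
It fails at once if the marker blue is moved more than 30 mm (distance of marker_blue from where it was at the start of the episode above 0.03 m).
It fails at once if the test wand is moved more than 30 mm (distance of test_wand from where it was at the start of the episode above 0.03 m).
Of pot1, pot2, pot3, pot4 only 2 to 4 are there at a start; the rules pass over those that are not, and their reading is None.
At some moment in a run one of pot1, pot2, pot3, pot4 may be knocked a few centimetres aside while the robot is not near it.
It also fails if it takes over 210 s, if anything falls off the work surface, if the arm or the gripper's body presses on something with over 40 N, if the wrist force passes 120 N, or if a joint passes its speed limit or range.

ROBOT

A 6-joint arm with a two-finger parallel gripper is mounted at the origin on a cart in front of the work surface, level with it; the furniture and walls round the work are solid. World frame = base frame: x ahead of the robot, y to its left, z up, the work surface at z = 0. Lengths are in m, angles in degrees, forces in N, time in s.
With the tool pointing down it reaches from about 0.325 to 0.925 m from the base axis. Payload 3.1 kg.
Tool frame: the origin (TCP) lies on the centre line of the jaws, within the pads' length; the fingertips stand 14 mm ahead of it and the grasp point (between the pads) lies 5 mm behind it; z points along the fingers, y is the line along which they close (so a half turn about z gives the same grasp; the last joint's range is limited). The gripper opens to 85 mm and grips with 20 to 120 N. Pads are 22 mm wide; open, the fingers measure 114 mm over their backs; the gripper's body (76 mm by 85 mm) begins 54 mm behind the grasp point. The pads swing forward as they close: fully open they stand 13 mm farther back than shut.
Start: joints at [-78.736, 12.427, 92.441, -0, 75.132, -6.429], TCP at [0.19, -0.595, 0.245] pointing down, gripper open.
Joint ranges: [-157.48, 157.48], [-44.54, 120.13], [17.64, 146.25], [-64.5, 244.5], [7.68, 150.69], [-147.95, 147.95]. Speed limits (degrees/s): [159.86, 159.86, 180, 180, 180, 180].

INTERFACE

Orientations are given as [roll, pitch, yaw] about the fixed x, y, z axes, in that order (R = Rz(yaw) Ry(pitch) Rx(roll)).
In Python, from cell import manip gives the robot as it stands.
- The arm moves only by the tool servo_tool, never from a script. Its arguments are lists of equal length, an entry for each row: "linear": the shift along the tool's x, y, z in mm, a list of three; "twist": the turn, a rotation vector about the tool's x, y, z in degrees, a list of three; "hand": the finger opening in mm, from 0 to 85.4. A call has 1 to 20 rows; each row shifts and turns the commanded pose from where the row before left it, along the tool's axes as they then stand; what a row does not reach is not made up. A row lasts 1/8 s, in which the tool goes at most 62.5 mm and 10.7 degrees, less where a joint would pass 70% of its speed; a pose out of reach is approached as far as the arm can. A call is refused whole if a number of a shift passes 62.5 or a number of a turn 10.7, either way. A call with a gripper value outside its range is refused whole. The fingers move at their own pace and stop on an object; the grip force is fixed at half the most. Time passes only in rows, so rows that do not move let the fingers close. It gives the time, the measured TCP pose, the force, the opening and the grip force at its end, in the units of the state.
- manip.observe(): the state, without advancing time (a new reading comes with each control period).
- manip.read_camera(name): name is "scene" or "top"; returns a dict with "frame" (400x640x3 uint8, red, green, blue), "intrinsics" (3x3 intrinsics, pixels), "R" (3x3) and "t" (3): a world point X has camera coordinates R X + t. Camera axes: x right, y down, z forward; pixel columns grow to the right and rows downward; lengths in m; the calibration is good to about 2 mm. A picture is of the moment at which its call begins. There is no depth.
- manip.finish_job(): hands the job in; it is judged then, once.
The state is a dict: "time": time; "joint_pos": joint angles; "joint_velocities": joint speeds; "tau": joint torques, N m; "tool_pos": TCP position; "eef_rot": TCP orientation; "wrist_force": force on the tool from outside, world axes, zero at the start; "torque": the same for the moment, N m; "grip_width": opening from 0.0 (shut) to 1.0 (fully open); "gripper_force": force on a finger pad.
Only numpy, scipy, OpenCV 4.12 (cv2) and the standard library are available. Lean on these libraries where they do the work, as an engineer would, in place of code of your own. Each camera call takes 0.05 s, during which the arm holds its last target. There are 200 camera calls.

## Working session

There is one attempt and no reset: what is moved stays moved. The work goes in short steps, Python scripts to look and compute and a tool call to move; the robot and the scene stay as the last step left them, time stands still between calls to the robot, and variables do not carry over. Pictures are saved under pics/ and viewed, at most 14 in all, crops included, and the job is handed in when it is done.

Besides the shell and the picture viewer there is one more tool, called after "Emit:" by a JSON object that holds its "method" and its "body", one argument or row to a line. servo_tool: Moves the arm, as the interface text tells. Its arguments: {"type":"object","properties":{"linear":{"type":"array"},"twist":{"type":"array"},"hand":{"type":"array"}},"required":["linear","twist","hand"]}

```bash
ls; mkdir -p pics; python3 - <<'E'
from cell import manip
import cv2
s=manip.observe();print({k:s[k] for k in('time','tool_pos','eef_rot','wrist_force','grip_width')})
for n in('scene','top'):
    d=manip.read_camera(n);cv2.imwrite(f'pics/{n}0.png',d['frame'][:,:,::-1]);print(n,d['intrinsics'],d['R'],d['t'])
E
```

```text
pics
{'time': 0.0, 'tool_pos': array([ 0.18980736, -0.59465472,  0.24395514]), 'eef_rot': array([-1.79863147e+02, -1.74330927e-02,  1.76907312e+01]), 'wrist_force': array([ 0.19223724,  0.03457731, -0.39841116]), 'grip_width': 1.0035055465474496}
scene [[518.8289154    0.         317.63872449]
 [  0.         518.8289154  194.77172507]
 [  0.           0.           1.        ]] [[-0.47035538 -0.88224176 -0.02037849]
 [-0.47445919  0.2722875  -0.83710692]
 [ 0.74407949 -0.38406898 -0.54665961]] [0.35274375 0.33321644 1.0646816 ]
top [[385.96132846   0.         316.44578393]
 [  0.         385.96132846 198.82248642]
 [  0.           0.           1.        ]] [[-1.12615493e-03 -9.99981968e-01  5.89879759e-03]
 [-9.80514685e-01 -5.45835050e-05 -1.96445792e-01]
 [ 1.96442572e-01 -6.00508606e-03 -9.80496943e-01]] [0.06717302 0.56503846 1.17801874]
```

View pics/scene0.png

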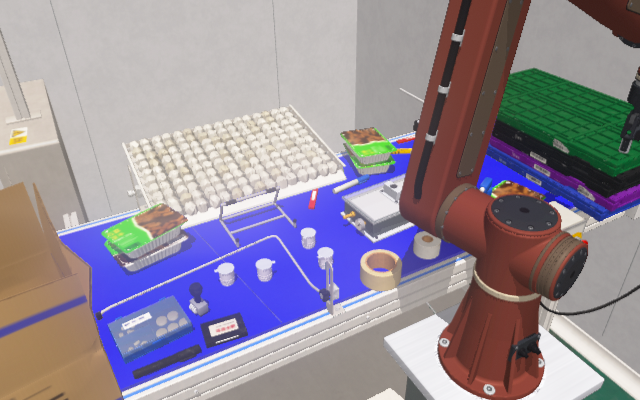

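View pics/top0.png

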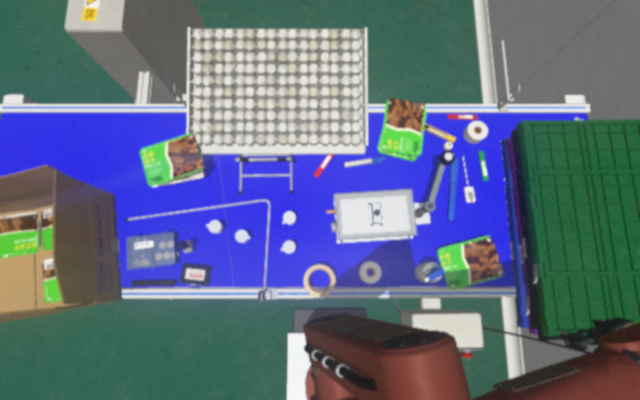

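The scene view shows the rest at about (260,215), pots at (227,273), (264,269), (308,238), (325,258), and the chamber at about (390,205), partly hidden by the arm. In the top view the pots are at (215,227), (242,237), (289,217), (288,247), the lid is near (375,215), the knob at (446,157) and the rest at (265,172). I'll zoom in.

```bash
cat > h.py <<'E'
import numpy as np, cv2
from cell import manip
def cam(n): return manip.read_camera(n)
def ray(d,u,v):
    r=d['R'].T@np.linalg.inv(d['intrinsics'])@np.array([u,v,1.]); return -d['R'].T@d['t'], r/np.linalg.norm(r)
def onz(d,u,v,z):
    c,r=ray(d,u,v); return c+r*(z-c[2])/r[2]
def two(d1,p1,d2,p2):
    c1,r1=ray(d1,*p1);c2,r2=ray(d2,*p2)
    a=np.linalg.lstsq(np.c_[r1,-r2],c2-c1,rcond=None)[0]
    A=c1+a[0]*r1;B=c2+a[1]*r2; return (A+B)/2,np.linalg.norm(A-B)
def px(d,X):
    p=d['intrinsics']@(d['R']@np.asarray(X,float)+d['t']);return p[:2]/p[2]
def crop(d,u0,u1,v0,v1,s,f):
    cv2.imwrite(f,cv2.resize(d['frame'][v0:v1,u0:u1,::-1],None,fx=s,fy=s,interpolation=cv2.INTER_CUBIC))
def st():
    s=manip.observe();print({k:np.round(s[k],3).tolist() for k in('time','tool_pos','eef_rot','joint_pos','wrist_force','torque','grip_width','gripper_force')})
E
python3 - <<'E'
from h import *
a=cam('top');crop(a,200,480,130,275,2.8,'pics/t1.png')
b=cam('scene');crop(b,200,440,130,290,3.3,'pics/s1.png')
# white-ish pots in top
for n,d in(('top',a),('scene',b)):
    f=d['frame'];h=cv2.cvtColor(f,cv2.COLOR_RGB2HSV)
    m=((h[:,:,1]<70)&(h[:,:,2]>150)).astype(np.uint8)
    k,l,s,c=cv2.connectedComponentsWithStats(m)
    for i in range(1,k):
        if 60<s[i,4]<600 and 190<c[i,0]<440 and 140<c[i,1]<290: print(n,s[i],c[i].round(1))
E
```

```text
top [236 158  56  33 161] [261.8 174. ]
top [249 158  28   3  84] [262.5 159. ]
top [345 159  27   8 128] [357.8 162.3]
top [430 166  14  39 149] [436.5 184.3]
top [261 200   9  44  72] [267.6 218.4]
top [283 211  13  13 136] [289.1 217.3]
top [207 220  15  13 145] [214.6 226.2]
top [235 230  15  12 134] [241.7 235.7]
top [281 241  14  12 130] [288.3 246.6]
top [360 261  22  23 300] [370.4 271.9]
top [185 268  21  13 222] [194.7 273.9]
scene [356 165  33  10 200] [373.  169.7]
scene [333 179  26  15 141] [344.9 185.9]
scene [346 217  68  26 400] [378.4 229.1]
scene [301 228  15  21 258] [307.9 237.4]
scene [414 232  27  27 503] [426.5 246.2]
scene [400 254  64  29 184] [426.9 269.2]
scene [256 259  19  22 305] [264.1 268.9]
scene [214 263  20  23 315] [225.8 273.3]
```

View pics/t1.png

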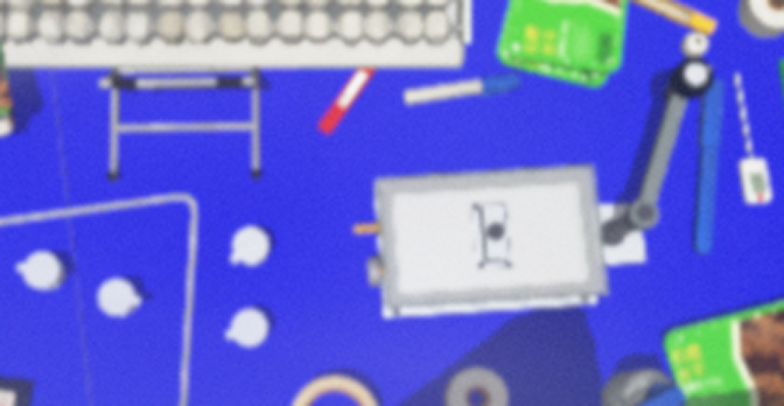

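View pics/s1.png

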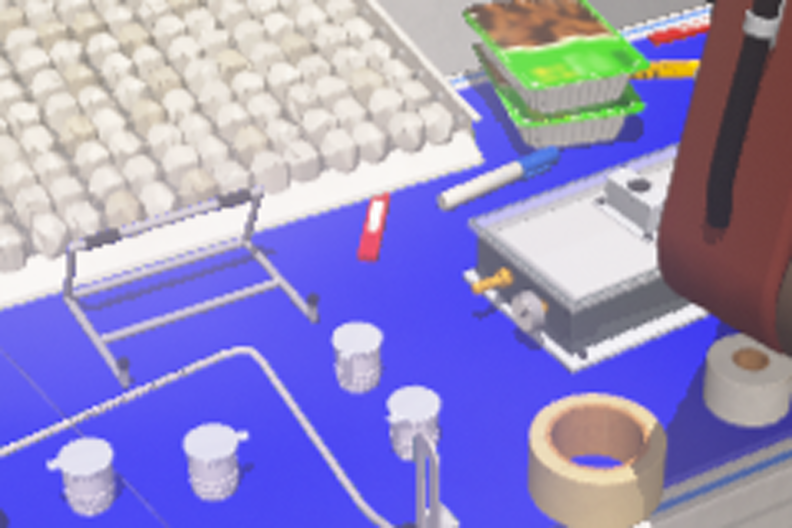

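The top crop shows the lid square to the robot with a yaw of about 3°. Its block is at (493,235) in the crop, the hinge at (645,213) and the knob at (693,75). The rest's toes are at (112,175) and (256,173), and its rail is at (185,83). In the scene crop the arm hides part of the chamber and block. Next I'll compute positions.

```bash
python3 - <<'E'
from h import *
a=cam('top');b=cam('scene')
C=lambda u,v:(u/2.8+200,v/2.8+130)
S=lambda u,v:(u/3.3+200,v/3.3+130)
p=[onz(a,*C(*q),.066) for q in((375,180),(594,166),(606,292),(384,306))]
p=np.array(p);print('lid corners',p.round(4).tolist(),'c',p.mean(0).round(4),'sides',[np.linalg.norm(p[i]-p[i-1]).round(4) for i in range(4)],'yaw',np.degrees(np.arctan2(*(p[0]-p[3]+0)[[1,0]])),np.degrees(np.arctan2(*(p[0]-p[1])[[1,0]]))-90)
# lid mask rect, inner (white panel) 
print('block',onz(a,*C(494,236),.096),'hinge',onz(a,*C(645,213),.143),'knob',onz(a,*C(693,74),.182))
print('hinge 2v? knob')
for z in(.008,.018,.028): print('toes',z,onz(a,*C(112,174),z),onz(a,*C(256,172),z))
print('rail ends z.084',onz(a,*C(100,83),.084),onz(a,*C(268,80),.084))
print('2view rail ends',two(a,C(117,82),b,S(78,243)),two(a,C(252,79),b,S(257,193)))
print('2view toes',two(a,C(112,174),b,S(122,368)),two(a,C(256,172),b,S(312,305)))
f=a['frame'];h=cv2.cvtColor(f,cv2.COLOR_RGB2HSV)
pb=[]
for n,d,m0 in(('top',a,((215,226),(242,236),(289,217),(288,247))),('scene',b,((226,273),(264,269),(308,238),(325,258)))):
    h=cv2.cvtColor(d['frame'],cv2.COLOR_RGB2HSV);m=((h[:,:,1]<80)&(h[:,:,2]>140)).astype(np.uint8)
    m=cv2.resize(m*255,None,fx=4,fy=4,interpolation=cv2.INTER_LINEAR);m=(m>127).astype(np.uint8)
    m=cv2.morphologyEx(m,cv2.MORPH_OPEN,cv2.getStructuringElement(cv2.MORPH_ELLIPSE,(31,31)))
    k,l,s,c=cv2.connectedComponentsWithStats(m);r=[]
    for q in m0:
        i=min(range(1,k),key=lambda i:np.linalg.norm(c[i]/4-q)+(1e3 if s[i,4]>9000 else 0));r.append(c[i]/4)
        if n=='top':print(s[i]/4,(c[i]/4).round(1),onz(a,*(c[i]/4),.044).round(4),[two(a,c[i]/4,b,S(*t))[0].round(4) for t in((87,455),(212,443),(357,340),(414,404))][len(r)-1])
print('guide rod corner',onz(a,*C(190,198),.03))
print('wand,marker', onz(a,*C(345,100),.005),onz(a,*C(405,97),.01))
E
```

```text
lid corners [[0.5777, 0.0113, 0.066], [0.5941, -0.2384, 0.066], [0.4503, -0.2446, 0.066], [0.4349, 0.0028, 0.066]] c [ 0.5143 -0.1172  0.066 ] sides [np.float64(0.1431), np.float64(0.2503), np.float64(0.1439), np.float64(0.2479)] yaw 3.425944009944057 3.742806837492651
block [ 0.50864056 -0.11692224  0.096     ] hinge [ 0.52574396 -0.26983505  0.143     ] knob [ 0.66667968 -0.31703174  0.182     ]
hinge 2v? knob
toes 0.008 [0.59733768 0.32118459 0.008     ] [0.59980324 0.14997466 0.008     ]
toes 0.018 [0.59515387 0.31922134 0.018     ] [0.59759982 0.14937276 0.018     ]
toes 0.028 [0.59297006 0.31725808 0.028     ] [0.5953964  0.14877086 0.028     ]
rail ends z.084 [0.68661487 0.3238857  0.084     ] [0.69030283 0.13298654 0.084     ]
2view rail ends (array([0.69385487, 0.31227669, 0.0756504 ]), np.float64(0.01324133662762715)) (array([0.69551309, 0.15365282, 0.07484216]), np.float64(0.004279661410286101))
2view toes (array([0.59672363, 0.32155814, 0.01578853]), np.float64(0.004222623411885814)) (array([0.59911114, 0.15099711, 0.015366  ]), np.float64(0.0034254632811604735))
[208.25 220.    14.    13.   560.25] [215.2 226.6] [0.4774 0.3885 0.044 ] [0.4784 0.3903 0.0436]
[235.25 230.    14.    12.25 526.75] [242.  236.1] [0.4472 0.3025 0.044 ] [0.4484 0.3046 0.0413]
[283.   211.25  13.    12.75 525.75] [289.5 217.6] [0.5061 0.1529 0.044 ] [0.5076 0.1545 0.0405]
[282.5  240.75  13.    12.5  514.75] [289. 247.] [0.4128 0.1534 0.044 ] [0.4137 0.1547 0.0425]
guide rod corner [0.56395535 0.22509312 0.03      ]
wand,marker [0.68972481 0.04348244 0.005     ] [ 0.69206927 -0.02883862  0.01      ]
```

```bash
cat >> h.py <<'E'
from scipy.spatial.transform import Rotation as Ro
def plan(p,rpy,n,start=None):
    """rows that take the tool from the measured (or given) pose to p,rpy in n equal rows"""
    if start is None: s=manip.observe();start=(s['tool_pos'],s['eef_rot'])
    R0=Ro.from_euler('xyz',start[1],degrees=True);R1=Ro.from_euler('xyz',rpy,degrees=True)
    w=(R0.inv()*R1).as_rotvec()/n
    M=sum(Ro.from_rotvec(w*k).as_matrix() for k in range(n))
    v=np.linalg.solve(M,R0.inv().apply(np.array(p)-start[0]))*1000
    print(n,'rows lin',v.round(1).tolist(),'tw',np.degrees(w).round(2).tolist())
E
python3 -c "
from h import *
plan((.19,-.595,.30),(180,0,17.7),1)
a=((.19,-.595,.30),(180,0,17.7))
plan((.508,-.117,.26),(180,0,3.6),12,a)"
```

```text
1 rows lin [0.1, -0.2, -55.2] tw [-0.05, -0.0, -0.01]
12 rows lin [33.8, -34.0, 3.3] tw [0.0, -0.0, 1.18]
```

Emit:
{"method": "servo_tool", "body": {
  "linear": [
    [0, 0, -56],
    [33.8, -34, 3.3],
    [33.8, -34, 3.3],
    [33.8, -34, 3.3],
    [33.8, -34, 3.3],
    [33.8, -34, 3.3],
    [33.8, -34, 3.3],
    [33.8, -34, 3.3],
    [33.8, -34, 3.3],
    [33.8, -34, 3.3],
    [33.8, -34, 3.3],
    [33.8, -34, 3.3],
    [33.8, -34, 3.3],
    [0, 0, 0],
    [0, 0, 0]
  ],
  "twist": [
    [0, 0, 0],
    [0, 0, 1.18],
    [0, 0, 1.18],
    [0, 0, 1.18],
    [0, 0, 1.18],
    [0, 0, 1.18],
    [0, 0, 1.18],
    [0, 0, 1.18],
    [0, 0, 1.18],
    [0, 0, 1.18],
    [0, 0, 1.18],
    [0, 0, 1.18],
    [0, 0, 1.18],
    [0, 0, 0],
    [0, 0, 0]
  ],
  "hand": [85, 85, 85, 85, 85, 85, 85, 85, 85, 85, 85, 85, 85, 85, 85]
}}

```text
time: 2.17
tool_pos: [0.5075, -0.1178, 0.2616]
eef_rot: [180.0, 0.0, 3.6]
wrist_force: [-0.7, -0.6, -0.3]
grip_width: 0.992
gripper_force: 0.0
```

```bash
python3 - <<'E'
from h import *
b=cam('scene');crop(b,310,470,120,260,5,'pics/s2.png')
st()
E
```

```text
{'time': 2.225, 'tool_pos': [0.507, -0.118, 0.262], 'eef_rot': [179.977, 0.031, 3.512], 'joint_pos': [-20.823, -1.162, 105.397, -0.034, 75.783, 65.674], 'wrist_force': [-0.413, 0.341, 1.355], 'torque': [-0.038, 0.032, 0.033], 'grip_width': 0.992, 'gripper_force': 0.0}
```

View pics/s2.png

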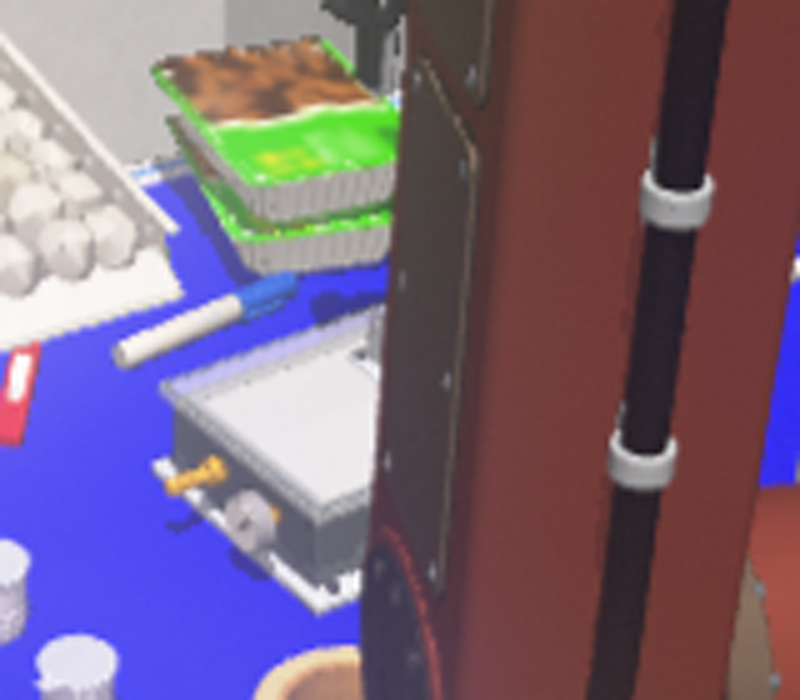

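The arm covers the block in this view. The lid's two left corners are visible at (163,385) and (318,510) in the crop. I'll check the lid's height from those and then descend.

```bash
python3 - <<'E'
from h import *
a=cam('top');b=cam('scene')
C=lambda u,v:((u+.5)/2.8+199.5,(v+.5)/2.8+129.5)
S=lambda u,v:((u+.5)/5+309.5,(v+.5)/5+119.5)
x=two(a,C(375,180),b,S(163,385));y=two(a,C(384,306),b,S(318,508));print(x,y)
yaw=np.radians(3.6);R=np.array([[np.cos(yaw),-np.sin(yaw)],[np.sin(yaw),np.cos(yaw)]])
print((x[0]+y[0])[:2]/2+R@[0,-.125], 'block from top',onz(a,*C(494,236),.096))
plan((.508,-.117,.096),(180,0,3.6),4)
E
```

```text
(array([0.57818731, 0.01228904, 0.06825624]), np.float64(0.0004436673590811656)) (array([0.43501148, 0.00344212, 0.07061908]), np.float64(0.0014858783643350733))
[ 0.51444821 -0.11688776] block from top [ 0.50963896 -0.11596632  0.096     ]
4 rows lin [0.2, -0.4, 41.4] tw [0.0, 0.0, -0.04]
```

Emit:
{"method": "servo_tool", "body": {
  "linear": [
    [1, -0.4, 41],
    [1, 0, 41],
    [1, 0, 41],
    [1, 0, 40],
    [0, 0, 6],
    [0, 0, 6],
    [0, 0, 0],
    [0, 0, 0],
    [0, 0, 0],
    [0, 0, 0],
    [0, 0, 0],
    [0, 0, 0],
    [0, 0, 0],
    [0, 0, 0]
  ],
  "twist": [
    [0, 0, 0],
    [0, 0, 0],
    [0, 0, 0],
    [0, 0, 0],
    [0, 0, 0],
    [0, 0, 0],
    [0, 0, 0],
    [0, 0, 0],
    [0, 0, 0],
    [0, 0, 0],
    [0, 0, 0],
    [0, 0, 0],
    [0, 0, 0],
    [0, 0, 0]
  ],
  "hand": [85, 85, 85, 85, 85, 85, 60, 30, 15, 15, 15, 15, 15, 15]
}}

```text
time: 4.08
tool_pos: [0.5126, -0.1172, 0.0878]
eef_rot: [180.0, -0.1, 3.5]
wrist_force: [0.4, 0.4, 5.7]
grip_width: 0.268
gripper_force: 61.7
```

```bash
python3 -c "
from h import *
st()"
```

```text
{'time': 4.075, 'tool_pos': [0.513, -0.117, 0.088], 'eef_rot': [179.97, -0.097, 3.533], 'joint_pos': [-20.53, 11.602, 112.205, 0.015, 56.092, 65.929], 'wrist_force': [0.404, 0.372, 5.708], 'torque': [0.136, 0.065, 0.002], 'grip_width': 0.268, 'gripper_force': 61.679}
```

```bash
python3 -c "
from h import *
A=((.5126,-.1172,.2378),(180,-.1,3.5))
B=((.60,.06,.30),(180,-22,2.2));C=((.668,.2346,.25),(180,-45,1))
plan(*B,8,A);plan(*C,8,B)
plan((.668,.2346,.122),(180,-45,1),5,C)"
```

```text
8 rows lin [13.3, -21.6, -5.7] tw [-0.03, 2.74, 0.16]
8 rows lin [4.5, -21.6, 10.2] tw [-0.08, 2.87, 0.13]
5 rows lin [-18.1, -0.0, 18.1] tw [0.0, 0.0, 0.0]
```

Emit:
{"method": "servo_tool", "body": {
  "linear": [
    [0, 0, -4],
    [0, 0, -6],
    [0, 0, -15],
    [0, 0, -25],
    [0, 0, -30],
    [0, 0, -35],
    [0, 0, -35],
    [0, 0, 0],
    [0, 0, 0]
  ],
  "twist": [
    [0, 0, 0],
    [0, 0, 0],
    [0, 0, 0],
    [0, 0, 0],
    [0, 0, 0],
    [0, 0, 0],
    [0, 0, 0],
    [0, 0, 0],
    [0, 0, 0]
  ],
  "hand": [15, 15, 15, 15, 15, 15, 15, 15, 15]
}}

```text
time: 5.2
tool_pos: [0.5108, -0.1166, 0.2355]
eef_rot: [-180.0, 0.1, 3.5]
wrist_force: [-0.2, 0.5, -4.9]
grip_width: 0.265
gripper_force: 60.4
```

Emit:
{"method": "servo_tool", "body": {
  "linear": [
    [13.3, -21.6, -5.7],
    [13.3, -21.6, -5.7],
    [13.3, -21.6, -5.7],
    [13.3, -21.6, -5.7],
    [13.3, -21.6, -5.7],
    [13.3, -21.6, -5.7],
    [13.3, -21.6, -5.7],
    [13.3, -21.6, -5.7],
    [4.5, -21.6, 10.2],
    [4.5, -21.6, 10.2],
    [4.5, -21.6, 10.2],
    [4.5, -21.6, 10.2],
    [4.5, -21.6, 10.2],
    [4.5, -21.6, 10.2],
    [4.5, -21.6, 10.2],
    [4.5, -21.6, 10.2],
    [0, 0, 0],
    [0, 0, 0]
  ],
  "twist": [
    [0, 2.75, 0.16],
    [0, 2.75, 0.16],
    [0, 2.75, 0.16],
    [0, 2.75, 0.16],
    [0, 2.75, 0.16],
    [0, 2.75, 0.16],
    [0, 2.75, 0.16],
    [0, 2.75, 0.16],
    [-0.08, 2.87, 0.13],
    [-0.08, 2.87, 0.13],
    [-0.08, 2.87, 0.13],
    [-0.08, 2.87, 0.13],
    [-0.08, 2.87, 0.13],
    [-0.08, 2.87, 0.13],
    [-0.08, 2.87, 0.13],
    [-0.08, 2.87, 0.13],
    [0, 0, 0],
    [0, 0, 0]
  ],
  "hand": [15, 15, 15, 15, 15, 15, 15, 15, 15, 15, 15, 15, 15, 15, 15, 15, 15, 15]
}}

```text
time: 7.45
tool_pos: [0.6658, 0.2349, 0.2471]
eef_rot: [-179.7, -44.6, 0.8]
wrist_force: [0.5, -0.6, -3.7]
grip_width: 0.266
gripper_force: 60.6
```

```bash
python3 - <<'E'
from h import *
st()
a=cam('top');b=cam('scene')
i=np.hstack([cv2.resize(a['frame'][100:300,190:460],(540,400)),cv2.resize(b['frame'][100:300,190:320],(260,400))])
cv2.imwrite('pics/m1.png',i[:,:,::-1])
plan((.668,.2346,.122),(180,-45,1),6)
E
```

```text
{'time': 7.45, 'tool_pos': [0.666, 0.235, 0.247], 'eef_rot': [-179.74, -44.633, 0.848], 'joint_pos': [18.736, 4.212, 111.09, -30.642, 24.516, 131.247], 'wrist_force': [0.515, -0.629, -3.705], 'torque': [-0.042, 0.815, -0.06], 'grip_width': 0.266, 'gripper_force': 60.597}
6 rows lin [-14.9, 0.1, 15.2] tw [-0.03, 0.03, -0.03]
```

View pics/m1.png

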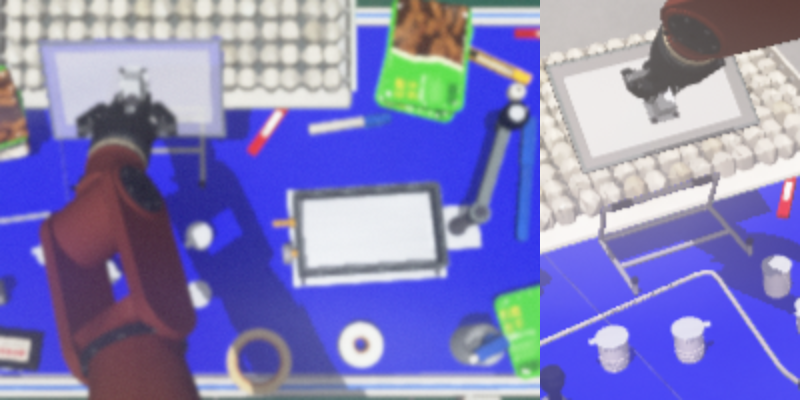

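The top view shows the lid tilted over the rest and the open chamber near (370,235) in the picture. The arm is clear, but joints 4 and 6 are near their limits. I'll fit a small kinematic model to check the reach before descending.

```bash
cat > kin.py <<'E'
from h import *
from scipy.optimize import least_squares
D=[([-78.736,12.427,92.441,0,75.132,-6.429],[.1898,-.5947,.2445],[180,0,17.69]),
([-20.823,-1.162,105.397,-.034,75.783,65.674],[.5073,-.1178,.2617],[180,0,3.55]),
([-20.53,11.602,112.205,.015,56.092,65.929],[.5126,-.1172,.0878],[180,-.1,3.53]),
([18.736,4.212,111.09,-30.642,24.516,131.247],[.6658,.2349,.2471],[-179.74,-44.63,.85])]
E=lambda ax,t:Ro.from_euler(ax,t,degrees=True)
def fk(q,k):
    r0,z0,y0,L1,L2,a3,Lt=k
    A=E('z',q[0]);B=A*E('y',q[1]);C=B*E('y',q[2])
    W=A.apply([r0,y0,z0])+B.apply([0,0,L1])+C.apply([a3,0,L2])
    T=C*E('z',s4*q[3])*E('y',q[4])*E('z',s6*q[5]+o6)
    return W+T.apply([0,0,Lt]),T
best=None
for s4 in(1,-1):
  for s6 in(1,-1):
    A=E('z',D[0][0][0]);o6=0
    T=fk(D[0][0],[0]*7)[1]; o6=(T.inv()*E('xyz',D[0][2])).as_rotvec(degrees=True)[2]
    f=lambda k:np.r_[np.concatenate([fk(q,k)[0]-p for q,p,_ in D]),.03*(k-np.array([0,.4,0,.45,.45,0,.2]))*.1]
    s=least_squares(f,[0,.4,0,.45,.45,0,.2])
    e=[(fk(q,s.x)[1].inv()*E('xyz',r)).magnitude()*57.3 for q,p,r in D]
    if best is None or sum(e)<best[0]: best=(sum(e),s4,s6,o6,s.x,np.abs(s.fun[:12]).max(),e)
_,s4,s6,o6,K,_,_=best
def ik(p,rpy,q0):
    R=E('xyz',rpy)
    g=lambda q:np.r_[(fk(q,K)[0]-p)*100,(fk(q,K)[1].inv()*R).as_rotvec(degrees=True)]
    s=least_squares(g,q0);return s.x.round(1),np.abs(s.fun).max().round(2)
if __name__=='__main__':
    print(best)
    for p in(-45,-40,-36):
        for y in(0,1,6): 
            n=np.array([.658,.2346,.062])+.0298*np.array([-np.sin(np.radians(-p)),0,np.cos(np.radians(p))])
            print(p,y,ik(n,(180,p,y),D[3][0]),ik(n+[.035,0,.035],(180,p,y),D[3][0]))
E
python3 kin.py
```

```text
(0.09183343095974446, 1, 1, np.float64(90.003), array([0.00121552, 0.29469683, 0.07009788, 0.45229009, 0.5558616 ,
       0.06011492, 0.290671  ]), np.float64(0.0004867414374319923), [1.29839329850359e-14, 0.05607960778990615, 0.029935865300005894, 0.005817957869819429])
-45 0 (array([ 20.3,  17.6, 117.7, -83.9,  14.3, 188.4]), np.float64(0.0)) (array([ 19. ,  16.7, 113.4, -64.5,  14.8, 167.5]), np.float64(0.0))
-45 1 (array([ 19.9,  17.4, 118. , -84.7,  13.3, 188.2]), np.float64(0.0)) (array([ 18.6,  16.5, 113.7, -63.8,  13.8, 165.8]), np.float64(0.0))
-45 6 (array([ 17.9,  16.7, 118.9, -90. ,   8.4, 188.4]), np.float64(0.0)) (array([ 16.7,  15.9, 114.6, -56.1,   9.1, 153.4]), np.float64(0.0))
-40 0 (array([ 19.5,  17.2, 115.3, -53.9,  15.4, 158.1]), np.float64(0.0)) (array([ 18.3,  16.7, 110.7, -40.3,  18.2, 143.1]), np.float64(0.0))
-40 1 (array([ 19.2,  17. , 115.5, -52.7,  14.6, 155.9]), np.float64(0.0)) (array([ 17.9,  16.5, 110.9, -38.7,  17.4, 140.5]), np.float64(0.0))
-40 6 (array([ 17.4,  16.4, 116.3, -43. ,  10.7, 141.3]), np.float64(0.0)) (array([ 16.2,  15.9, 111.7, -27.4,  14.4, 124.5]), np.float64(0.0))
-36 0 (array([ 18.9,  17.2, 113.1, -36.5,  18.7, 140.5]), np.float64(0.0)) (array([ 17.7,  17. , 108.4, -28.1,  22.3, 130.7]), np.float64(0.0))
-36 1 (array([ 18.6,  17.1, 113.2, -34.9,  18. , 138. ]), np.float64(0.0)) (array([ 17.4,  16.9, 108.5, -26.5,  21.8, 128.3]), np.float64(0.0))
-36 6 (array([ 17. ,  16.5, 114. , -25. ,  15.3, 123.1]), np.float64(0.0)) (array([ 15.9,  16.4, 109.2, -17.5,  19.7, 114.5]), np.float64(0.0))
```

Holding the lid at 45° with the tool square to it would run joints 4 and 6 past their ranges. I'll set the lid back and regrip the block with the tool pitched about 20° relative to it. The pads can take any angle about the closing axis.

```bash
python3 - <<'E'
from kin import *
B=((.60,.06,.30),(180,-22,2.2));A=((.5126,-.1172,.22),(180,0,3.5))
plan(*B,8);plan(*A,8,B)
for p in (-25,-28): 
  l=np.array([.658,.2346,.062]); g=l+.0298*np.array([-.707,0,.707]); print(p,ik(g,(180,p,1),D[3][0]),ik(g+[.035,0,.1],(180,p,1),D[3][0]))
print(ik([.5126,-.1172,.1],(180,20,3.5),D[2][0]))
E
```

```text
8 rows lin [-3.7, 21.6, -10.4] tw [0.06, -2.86, -0.14]
8 rows lin [-13.9, 21.6, 7.3] tw [0.03, -2.75, -0.16]
-25 (array([ 17.2,  18.7, 107.4, -13.5,  30.4, 116.4]), np.float64(0.0)) (array([ 16.2,  14.2, 100.5,  -9.6,  41.5, 111.1]), np.float64(0.0))
-28 (array([ 17.6,  18.1, 109.2, -17.3,  26.7, 120.3]), np.float64(0.0)) (array([ 16.5,  13.2, 102.5, -11.9,  37.8, 113.2]), np.float64(0.0))
(array([-16.8,  22.4,  98.8,  -7. ,  77.7,  72.4]), np.float64(0.0))
```

Emit:
{"method": "servo_tool", "body": {
  "linear": [
    [-3.7, 21.6, -10.4],
    [-3.7, 21.6, -10.4],
    [-3.7, 21.6, -10.4],
    [-3.7, 21.6, -10.4],
    [-3.7, 21.6, -10.4],
    [-3.7, 21.6, -10.4],
    [-3.7, 21.6, -10.4],
    [-3.7, 21.6, -10.4],
    [-13.9, 21.6, 7.3],
    [-13.9, 21.6, 7.3],
    [-13.9, 21.6, 7.3],
    [-13.9, 21.6, 7.3],
    [-13.9, 21.6, 7.3],
    [-13.9, 21.6, 7.3],
    [-13.9, 21.6, 7.3],
    [-13.9, 21.6, 7.3],
    [0, 0, 0],
    [0, 0, 0]
  ],
  "twist": [
    [0.06, -2.86, -0.14],
    [0.06, -2.86, -0.14],
    [0.06, -2.86, -0.14],
    [0.06, -2.86, -0.14],
    [0.06, -2.86, -0.14],
    [0.06, -2.86, -0.14],
    [0.06, -2.86, -0.14],
    [0.06, -2.86, -0.14],
    [0.03, -2.75, -0.16],
    [0.03, -2.75, -0.16],
    [0.03, -2.75, -0.16],
    [0.03, -2.75, -0.16],
    [0.03, -2.75, -0.16],
    [0.03, -2.75, -0.16],
    [0.03, -2.75, -0.16],
    [0.03, -2.75, -0.16],
    [0, 0, 0],
    [0, 0, 0]
  ],
  "hand": [15, 15, 15, 15, 15, 15, 15, 15, 15, 15, 15, 15, 15, 15, 15, 15, 15, 15]
}}

```text
time: 9.8
tool_pos: [0.5146, -0.1167, 0.2209]
eef_rot: [-180.0, -0.2, 3.5]
wrist_force: [-0.1, -0.2, -3.8]
grip_width: 0.271
gripper_force: 60.5
```

```bash
python3 - <<'E'
from h import *
st(); plan((.5126,-.1172,.10),(180,0,3.5),4)
E
```

```text
{'time': 9.8, 'tool_pos': [0.515, -0.117, 0.221], 'eef_rot': [-179.96, -0.243, 3.511], 'joint_pos': [-20.474, 1.691, 107.042, 0.143, 71.061, 65.968], 'wrist_force': [-0.147, -0.217, -3.791], 'torque': [0.03, 0.026, 0.026], 'grip_width': 0.271, 'gripper_force': 60.477}
4 rows lin [-0.6, 0.1, 30.2] tw [-0.01, -0.06, 0.0]
```

Emit:
{"method": "servo_tool", "body": {
  "linear": [
    [-0.5, 0, 30],
    [-0.5, 0, 30],
    [-0.5, 0, 30],
    [-0.5, 0, 30],
    [0, 0, 6],
    [0, 0, 6],
    [0, 0, 0],
    [0, 0, 0],
    [0, 0, 0]
  ],
  "twist": [
    [0, 0, 0],
    [0, 0, 0],
    [0, 0, 0],
    [0, 0, 0],
    [0, 0, 0],
    [0, 0, 0],
    [0, 0, 0],
    [0, 0, 0],
    [0, 0, 0]
  ],
  "hand": [15, 15, 15, 15, 15, 15, 15, 15, 15]
}}

```text
time: 10.92
tool_pos: [0.5128, -0.1167, 0.089]
eef_rot: [-180.0, -0.2, 3.6]
wrist_force: [-0.1, 0.7, -3.8]
grip_width: 0.264
gripper_force: 60.3
```

Emit:
{"method": "servo_tool", "body": {
  "linear": [
    [0, 0, 2],
    [0, 0, 0],
    [0, 0, 0],
    [0, 0, 0],
    [0, 0, 0],
    [0, 0, 0],
    [0, 0, -15],
    [0, 0, -15],
    [0, 0, 0],
    [0, 0, 0],
    [0, 0, 0],
    [0, 0, 0]
  ],
  "twist": [
    [0, 0, 0],
    [0, 0, 0],
    [0, 0, 0],
    [0, 0, 0],
    [0, 0, 0],
    [0, 0, 0],
    [0, 0, 0],
    [0, 0, 0],
    [0, -10, 0],
    [0, -10, 0],
    [0, 0, 0],
    [0, 0, 0]
  ],
  "hand": [15, 30, 60, 60, 60, 60, 60, 60, 60, 60, 60, 60]
}}

```text
time: 12.42
tool_pos: [0.512, -0.1164, 0.1166]
eef_rot: [-179.9, 19.8, 3.6]
wrist_force: [0.0, -0.5, -0.2]
grip_width: 0.703
gripper_force: 0.0
```

```bash
python3 - <<'E'
from h import *
st(); plan((.511,-.117,.087),(180,20,3.5),4)
E
```

```text
{'time': 12.425, 'tool_pos': [0.512, -0.116, 0.117], 'eef_rot': [-179.944, 19.82, 3.586], 'joint_pos': [-16.742, 20.877, 98.765, -6.835, 79.126, 72.083], 'wrist_force': [0.048, -0.467, -0.172], 'torque': [0.0, -0.156, 0.016], 'grip_width': 0.703, 'gripper_force': 0.0}
4 rows lin [2.3, 0.1, 7.0] tw [-0.01, -0.04, 0.02]
```

Emit:
{"method": "servo_tool", "body": {
  "linear": [
    [2.3, 0.1, 7],
    [2.3, 0.1, 7],
    [2.3, 0.1, 7],
    [2.3, 0.1, 7],
    [0, 0, 0],
    [0, 0, 0],
    [0, 0, 0],
    [0, 0, 0],
    [0, 0, 0],
    [0, 0, 0],
    [0, 0, 0]
  ],
  "twist": [
    [0, 0, 0],
    [0, 0, 0],
    [0, 0, 0],
    [0, 0, 0],
    [0, 0, 0],
    [0, 0, 0],
    [0, 0, 0],
    [0, 0, 0],
    [0, 0, 0],
    [0, 0, 0],
    [0, 0, 0]
  ],
  "hand": [60, 60, 60, 60, 40, 15, 15, 15, 15, 15, 15]
}}

```text
time: 13.8
tool_pos: [0.5116, -0.1169, 0.0868]
eef_rot: [-180.0, 19.9, 3.6]
wrist_force: [2.3, 0.2, -0.4]
grip_width: 0.267
gripper_force: 62.4
```

```bash
python3 - <<'E'
from kin import *
st()
# lid origin in tool frame from the seated grip
s=manip.observe();T=E('xyz',s['eef_rot']);L=T.inv().apply(np.array([.5115,-.117,.058])-s['tool_pos']);print('lid in tool',L)
def tool(l,tilt,yaw): # lid origin, lid tilt -> tool pose
    r=(180,-tilt+20,yaw);return np.array(l)-E('xyz',r).apply(L),r
A=(s['tool_pos']+[0,0,.15],s['eef_rot'])
B=tool((.60,.05,.25),20,2.2)
n=np.array([.658,.2346,.062]);x=np.array([.707,0,.707]);z=np.array([-.707,0,.707])
C=tool(n+.05*x+.006*z+[0,0,.12],45,1);F=tool(n+.05*x+.006*z,45,1);G=tool(n+.01*x+.003*z,45,1)
print(B,C,F,G);plan(*B,8,A);plan(*C,8,B);plan(*F,6,C);plan(*G,5,F)
for P in(B,C,F,G):print(ik(*P,D[3][0]))
E
```

```text
{'time': 13.8, 'tool_pos': [0.512, -0.117, 0.087], 'eef_rot': [-179.955, 19.862, 3.575], 'joint_pos': [-16.792, 23.236, 99.34, -6.949, 76.247, 72.414], 'wrist_force': [2.342, 0.201, -0.405], 'torque': [0.027, -0.454, -0.002], 'grip_width': 0.267, 'gripper_force': 62.403}
lid in tool [9.65362775e-03 7.50887613e-05 2.71404833e-02]
(array([0.59035061, 0.04970445, 0.27714048]), (180, 0, 2.2)) (array([0.66889055, 0.2343222 , 0.24210983]), (180, -25, 1)) (array([0.66889055, 0.2343222 , 0.12210983]), (180, -25, 1)) (array([0.64273155, 0.2343222 , 0.09170883]), (180, -25, 1))
8 rows lin [9.8, -20.3, -7.1] tw [0.02, 2.48, 0.17]
8 rows lin [9.5, -22.8, 6.3] tw [-0.03, 3.12, 0.15]
6 rows lin [-8.5, -0.0, 18.1] tw [0.0, 0.0, 0.0]
5 rows lin [-7.3, -0.1, 3.3] tw [0.0, 0.0, 0.0]
(array([-2. ,  7.1, 95. , -0. , 77.9, 85.8]), np.float64(0.0))
(array([ 16.2,  10.2,  98.4,  -8.7,  47.5, 109.8]), np.float64(0.0))
(array([ 16.2,  18.4, 102.6, -11.1,  35.2, 113. ]), np.float64(0.0))
(array([ 17. ,  18.5, 106.6, -12.9,  31.4, 115.6]), np.float64(0.0))
```

Emit:
{"method": "servo_tool", "body": {
  "linear": [
    [-2, 0, -5.5],
    [-3.4, 0, -9.4],
    [-10, 0, -27.5],
    [-12, 0, -33],
    [-12, 0, -33],
    [-12, 0, -33],
    [9.8, -20.3, -7.1],
    [9.8, -20.3, -7.1],
    [9.8, -20.3, -7.1],
    [9.8, -20.3, -7.1],
    [9.8, -20.3, -7.1],
    [9.8, -20.3, -7.1],
    [9.8, -20.3, -7.1],
    [9.8, -20.3, -7.1],
    [0, 0, 0],
    [0, 0, 0]
  ],
  "twist": [
    [0, 0, 0],
    [0, 0, 0],
    [0, 0, 0],
    [0, 0, 0],
    [0, 0, 0],
    [0, 0, 0],
    [0, 2.48, 0.17],
    [0, 2.48, 0.17],
    [0, 2.48, 0.17],
    [0, 2.48, 0.17],
    [0, 2.48, 0.17],
    [0, 2.48, 0.17],
    [0, 2.48, 0.17],
    [0, 2.48, 0.17],
    [0, 0, 0],
    [0, 0, 0]
  ],
  "hand": [15, 15, 15, 15, 15, 15, 15, 15, 15, 15, 15, 15, 15, 15, 15, 15]
}}

```text
time: 15.8
tool_pos: [0.5898, 0.0497, 0.2769]
eef_rot: [179.8, 0.1, 2.2]
wrist_force: [0.1, -0.0, -3.0]
grip_width: 0.268
gripper_force: 61.9
```

Emit:
{"method": "servo_tool", "body": {
  "linear": [
    [9.5, -22.8, 6.3],
    [9.5, -22.8, 6.3],
    [9.5, -22.8, 6.3],
    [9.5, -22.8, 6.3],
    [9.5, -22.8, 6.3],
    [9.5, -22.8, 6.3],
    [9.5, -22.8, 6.3],
    [9.5, -22.8, 6.3],
    [0, 0, 0],
    [0, 0, 0]
  ],
  "twist": [
    [0, 3.12, 0.15],
    [0, 3.12, 0.15],
    [0, 3.12, 0.15],
    [0, 3.12, 0.15],
    [0, 3.12, 0.15],
    [0, 3.12, 0.15],
    [0, 3.12, 0.15],
    [0, 3.12, 0.15],
    [0, 0, 0],
    [0, 0, 0]
  ],
  "hand": [15, 15, 15, 15, 15, 15, 15, 15, 15, 15]
}}

```text
time: 17.05
tool_pos: [0.6675, 0.2335, 0.2408]
eef_rot: [-180.0, -24.7, 1.0]
wrist_force: [0.2, -0.2, -3.9]
grip_width: 0.27
gripper_force: 61.9
```

```bash
python3 - <<'E'
from h import *
st();F=((.6689,.2343,.1221),(180,-25,1));plan(*F,6)
a=cam('top');b=cam('scene')
i=np.hstack([cv2.resize(a['frame'][120:220,190:325],(540,400)),cv2.resize(b['frame'][80:280,190:320],(260,400))])
cv2.imwrite('pics/m2.png',i[:,:,::-1])
E
```

```text
{'time': 17.05, 'tool_pos': [0.668, 0.233, 0.241], 'eef_rot': [-179.989, -24.724, 1.006], 'joint_pos': [16.174, 10.182, 98.532, -8.502, 47.638, 109.585], 'wrist_force': [0.185, -0.214, -3.927], 'torque': [-0.026, 0.574, 0.004], 'grip_width': 0.27, 'gripper_force': 61.859}
6 rows lin [-8.1, -0.1, 18.0] tw [-0.0, 0.05, 0.0]
```

View pics/m2.png

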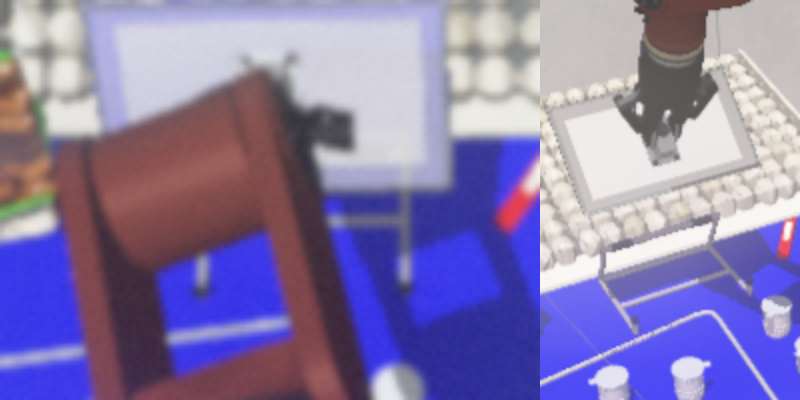

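The lid hangs tilted above the rest, square and roughly centred, with the toes at (203,290) and (405,285). Descending now.

Emit:
{"method": "servo_tool", "body": {
  "linear": [
    [-8.1, 0, 18],
    [-8.1, 0, 18],
    [-8.1, 0, 18],
    [-8.1, 0, 18],
    [-8.1, 0, 18],
    [-8.1, 0, 18],
    [0, 0, 0],
    [0, 0, 0]
  ],
  "twist": [
    [0, 0, 0],
    [0, 0, 0],
    [0, 0, 0],
    [0, 0, 0],
    [0, 0, 0],
    [0, 0, 0],
    [0, 0, 0],
    [0, 0, 0]
  ],
  "hand": [15, 15, 15, 15, 15, 15, 15, 15]
}}

```text
time: 18.15
tool_pos: [0.67, 0.2349, 0.1239]
eef_rot: [-179.9, -25.0, 1.0]
wrist_force: [-0.1, -1.1, -2.7]
grip_width: 0.263
gripper_force: 61.8
```

Emit:
{"method": "servo_tool", "body": {
  "linear": [
    [-7.3, 0, 3.3],
    [-7.3, 0, 3.3],
    [-7.3, 0, 3.3],
    [-7.3, 0, 3.3],
    [0, 0, 0]
  ],
  "twist": [
    [0, 0, 0],
    [0, 0, 0],
    [0, 0, 0],
    [0, 0, 0],
    [0, 0, 0]
  ],
  "hand": [15, 15, 15, 15, 15]
}}

```text
time: 18.77
tool_pos: [0.6469, 0.2341, 0.0976]
eef_rot: [-180.0, -24.7, 1.1]
wrist_force: [-0.1, -0.3, -4.9]
grip_width: 0.268
gripper_force: 61.8
```

Emit:
{"method": "servo_tool", "body": {
  "linear": [
    [-3.8, 0, 1.4],
    [-3.8, 0, 1.4],
    [0, 0, 0],
    [0.7, 0, 1.9],
    [0, 0, 0],
    [0, 0, 0]
  ],
  "twist": [
    [0, 0, 0],
    [0, 0, 0],
    [0, 0, 0],
    [0, 0, 0],
    [0, 0, 0],
    [0, 0, 0]
  ],
  "hand": [15, 15, 15, 15, 15, 15]
}}

```text
time: 19.52
tool_pos: [0.6444, 0.2343, 0.0921]
eef_rot: [-179.9, -24.9, 1.0]
wrist_force: [-0.5, -0.6, -3.7]
grip_width: 0.267
gripper_force: 61.8
```

Emit:
{"method": "servo_tool", "body": {
  "linear": [
    [0.7, 0, 1.9],
    [-3.8, 0, 1.4],
    [0, 0, 0],
    [0, 0, 0]
  ],
  "twist": [
    [0, 0, 0],
    [0, 0, 0],
    [0, 0, 0],
    [0, 0, 0]
  ],
  "hand": [15, 15, 15, 15]
}}

```text
time: 20.02
tool_pos: [0.6426, 0.2342, 0.0875]
eef_rot: [-179.9, -24.9, 1.0]
wrist_force: [-1.1, 0.6, -3.5]
grip_width: 0.266
gripper_force: 61.8
```

Emit:
{"method": "servo_tool", "body": {
  "linear": [
    [-3.8, 0, 1.4],
    [0, 0, 0],
    [0, 0, 0]
  ],
  "twist": [
    [0, 0, 0],
    [0, 0, 0],
    [0, 0, 0]
  ],
  "hand": [15, 15, 15]
}}

```text
time: 20.4
tool_pos: [0.6398, 0.2342, 0.0847]
eef_rot: [-179.9, -24.9, 1.0]
wrist_force: [-0.4, -0.2, -3.4]
grip_width: 0.269
gripper_force: 61.8
```

Emit:
{"method": "servo_tool", "body": {
  "linear": [
    [-1.9, 0, 0.7],
    [-1.9, 0, 0.7],
    [0, 0, 0],
    [0, 0, 0]
  ],
  "twist": [
    [0, 0, 0],
    [0, 0, 0],
    [0, 0, 0],
    [0, 0, 0]
  ],
  "hand": [15, 15, 15, 15]
}}

```text
time: 20.9
tool_pos: [0.637, 0.2341, 0.0819]
eef_rot: [-179.9, -24.9, 1.0]
wrist_force: [0.4, 0.4, -3.6]
grip_width: 0.264
gripper_force: 61.8
```

```bash
python3 - <<'E'
from h import *
st()
b=cam('scene');crop(b,190,350,120,240,5,'pics/s3.png')
E
```

```text
{'time': 20.9, 'tool_pos': [0.637, 0.234, 0.082], 'eef_rot': [-179.914, -24.886, 1.024], 'joint_pos': [17.088, 18.816, 107.421, -13.146, 30.374, 116.03], 'wrist_force': [0.387, 0.41, -3.556], 'torque': [-0.072, 0.535, 0.038], 'grip_width': 0.264, 'gripper_force': 61.824}
```

View pics/s3.png

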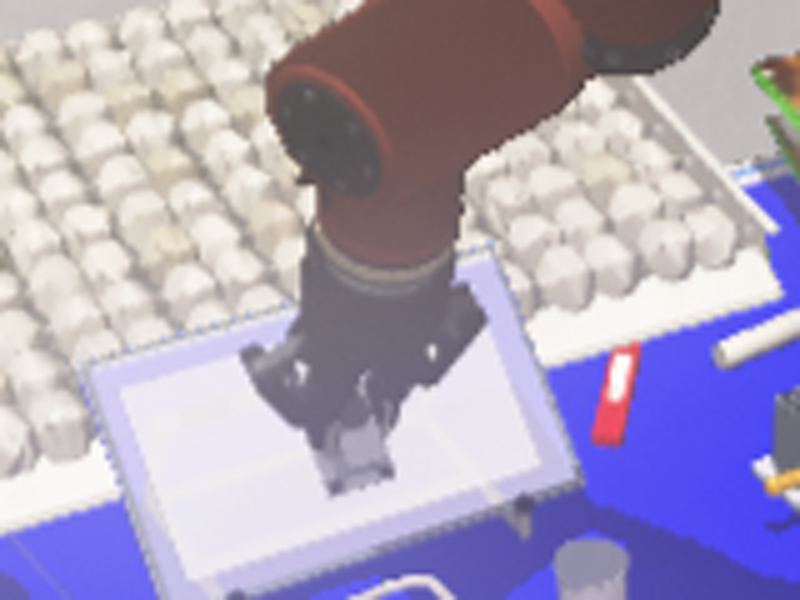

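Both toe tips, at (235,597) and (522,500), are in front of the lid's lower edge, so the lid is behind them. I'll nudge it in until it touches.

Emit:
{"method": "servo_tool", "body": {
  "linear": [
    [0.7, 0, 1.9],
    [0, 0, 0],
    [0, 0, 0]
  ],
  "twist": [
    [0, 0, 0],
    [0, 0, 0],
    [0, 0, 0]
  ],
  "hand": [15, 15, 15]
}}

```text
time: 21.32
tool_pos: [0.6377, 0.2342, 0.0813]
eef_rot: [-180.0, -24.8, 1.0]
wrist_force: [-8.8, -0.7, 5.1]
grip_width: 0.266
gripper_force: 63.6
```

Emit:
{"method": "servo_tool", "body": {
  "linear": [
    [-1.4, 0, 2],
    [0, 0, 0],
    [0, 0, 0]
  ],
  "twist": [
    [0, 0, 0],
    [0, 0, 0],
    [0, 0, 0]
  ],
  "hand": [15, 15, 15]
}}

```text
time: 21.7
tool_pos: [0.6377, 0.2343, 0.0798]
eef_rot: [-180.0, -24.9, 1.1]
wrist_force: [-10.8, -1.5, 8.3]
grip_width: 0.264
gripper_force: 64.6
```

Emit:
{"method": "servo_tool", "body": {
  "linear": [
    [-2, 0, 0.4],
    [0, 0, 0],
    [0, 0, 0]
  ],
  "twist": [
    [0, 0, 0],
    [0, 0, 0],
    [0, 0, 0]
  ],
  "hand": [15, 15, 15]
}}

```text
time: 22.08
tool_pos: [0.6377, 0.2343, 0.0797]
eef_rot: [-179.9, -25.1, 1.1]
wrist_force: [-7.7, -2.1, 7.9]
grip_width: 0.269
gripper_force: 64.2
```

Emit:
{"method": "servo_tool", "body": {
  "linear": [
    [-2, 0, 0.4],
    [0, 0, 0],
    [0, 0, 0]
  ],
  "twist": [
    [0, 0, 0],
    [0, 0, 0],
    [0, 0, 0]
  ],
  "hand": [15, 15, 15]
}}

```text
time: 22.45
tool_pos: [0.6374, 0.2345, 0.0793]
eef_rot: [-179.9, -25.3, 1.0]
wrist_force: [-4.7, -2.3, 6.4]
grip_width: 0.273
gripper_force: 63.9
```

Emit:
{"method": "servo_tool", "body": {
  "linear": [
    [0, 0, 0],
    [0, 0, 0],
    [0, 0, 0],
    [0, 0, 0],
    [0, 0, 0]
  ],
  "twist": [
    [0, 0, 0],
    [0, 0, 0],
    [0, 0, 0],
    [0, 0, 0],
    [0, 0, 0]
  ],
  "hand": [26, 35, 60, 60, 60]
}}

```text
time: 23.08
tool_pos: [0.6347, 0.2341, 0.0755]
eef_rot: [-179.9, -24.9, 1.0]
wrist_force: [0.5, 0.7, -1.0]
grip_width: 0.705
gripper_force: 0.0
```

```bash
python3 - <<'E'
from kin import *
st()
# next: out along -z, then over pot3 with tool y along x ; tool yaw options
plan((.60,.235,.25),(180,-10,1),6)
for p,y in(((.507,.1535,.2),70),((.507,.1535,.03),70),((.414,.154,.03),70),((.447,.303,.03),93),((.478,.389,.03),93),((.53,-.19,.03),93.6),((.53,-.19,.03),-86.4)):
    print(p,y,ik(p,(180,0,y),[15,20,105,0,60,20]))
E
```

```text
{'time': 23.075, 'tool_pos': [0.635, 0.234, 0.075], 'eef_rot': [-179.919, -24.87, 1.033], 'joint_pos': [17.16, 19.202, 107.788, -13.488, 29.669, 116.469], 'wrist_force': [0.521, 0.661, -0.966], 'torque': [-0.042, 0.244, 0.003], 'grip_width': 0.705, 'gripper_force': 0.0}
6 rows lin [3.9, -0.3, -29.5] tw [-0.02, -2.48, 0.01]
(0.507, 0.1535, 0.2) 70 (array([  9.2,   3.4, 107.7,  -0. ,  69. ,  29.2]), np.float64(0.0))
(0.507, 0.1535, 0.03) 70 (array([  9.2,  17.8, 112.4,  -0. ,  49.8,  29.2]), np.float64(0.0))
(0.414, 0.154, 0.03) 70 (array([ 11.3,   8.6, 124.2,  -0. ,  47.3,  31.3]), np.float64(0.0))
(0.447, 0.303, 0.03) 93 (array([ 26.7,  18.8, 111. ,   0. ,  50.2,  23.7]), np.float64(0.0))
(0.478, 0.389, 0.03) 93 (array([ 32.6,  26.3, 100.3,   0. ,  53.4,  29.6]), np.float64(0.0))
(0.53, -0.19, 0.03) 93.6 (array([-26.9,  21.1, 107.8,  -0. ,  51.1, -30.5]), np.float64(0.0))
(0.53, -0.19, 0.03) -86.4 (array([-26.9,  21.1, 107.8,   0. ,  51.1, 149.5]), np.float64(0.0))
```

```bash
python3 - <<'E'
from h import *
A=((.60,.235,.156),(180,-25,1));B=((.56,.16,.26),(180,0,1));C=((.46,.0,.28),(180,0,115))
plan(*B,6,A);plan(*C,11,B)
E
```

```text
6 rows lin [-2.3, 12.4, -18.7] tw [0.0, -4.17, -0.0]
11 rows lin [-20.2, 1.8, -1.8] tw [0.0, 0.0, -10.36]
```

Emit:
{"method": "servo_tool", "body": {
  "linear": [
    [0, 0, -10],
    [0, 0, -20],
    [0, 0, -25],
    [0, 0, -30],
    [0, 0, 0]
  ],
  "twist": [
    [0, 0, 0],
    [0, 0, 0],
    [0, 0, 0],
    [0, 0, 0],
    [0, 0, 0]
  ],
  "hand": [60, 60, 60, 60, 60]
}}

```text
time: 23.7
tool_pos: [0.6003, 0.2342, 0.1565]
eef_rot: [-179.8, -25.2, 1.0]
wrist_force: [0.9, -0.2, 0.1]
grip_width: 0.703
gripper_force: 0.0
```

Emit:
{"method": "servo_tool", "body": {
  "linear": [
    [-2.3, 12.4, -18.7],
    [-2.3, 12.4, -18.7],
    [-2.3, 12.4, -18.7],
    [-2.3, 12.4, -18.7],
    [-2.3, 12.4, -18.7],
    [-2.3, 12.4, -18.7],
    [-20.2, 1.8, -1.8],
    [-20.2, 1.8, -1.8],
    [-20.2, 1.8, -1.8],
    [-20.2, 1.8, -1.8],
    [-20.2, 1.8, -1.8],
    [-20.2, 1.8, -1.8],
    [-20.2, 1.8, -1.8],
    [-20.2, 1.8, -1.8],
    [-20.2, 1.8, -1.8],
    [-20.2, 1.8, -1.8],
    [-20.2, 1.8, -1.8],
    [0, 0, 0]
  ],
  "twist": [
    [0, -4.17, 0],
    [0, -4.17, 0],
    [0, -4.17, 0],
    [0, -4.17, 0],
    [0, -4.17, 0],
    [0, -4.17, 0],
    [0, 0, -10.36],
    [0, 0, -10.36],
    [0, 0, -10.36],
    [0, 0, -10.36],
    [0, 0, -10.36],
    [0, 0, -10.36],
    [0, 0, -10.36],
    [0, 0, -10.36],
    [0, 0, -10.36],
    [0, 0, -10.36],
    [0, 0, -10.36],
    [0, 0, 0]
  ],
  "hand": [60, 60, 60, 60, 60, 60, 60, 60, 60, 60, 60, 60, 60, 60, 60, 60, 60, 60]
}}

```text
time: 25.95
tool_pos: [0.4596, -0.0025, 0.2762]
eef_rot: [-179.9, -0.2, 114.8]
wrist_force: [0.3, 0.1, 1.0]
grip_width: 0.703
gripper_force: 0.0
```

```bash
cat >> h.py <<'E'
def pots(d,near):
    """foil-top centres (z .044) near the given world xy, by colour mask in the top view"""
    h=cv2.cvtColor(d['frame'],cv2.COLOR_RGB2HSV);m=((h[:,:,1]<80)&(h[:,:,2]>140)).astype(np.uint8)*255
    m=(cv2.resize(m,None,fx=4,fy=4,interpolation=cv2.INTER_LINEAR)>127).astype(np.uint8)
    m=cv2.morphologyEx(m,cv2.MORPH_OPEN,cv2.getStructuringElement(cv2.MORPH_ELLIPSE,(31,31)))
    k,l,s,c=cv2.connectedComponentsWithStats(m)
    for i in range(1,k):
        if 1200<s[i,4]<3500:
            p=onz(d,*((c[i]+.5)/4-.5),.044)
            if 0.3<p[0]<.62 and -.26<p[1]<.6: print('pot?',p.round(4)[:2],s[i,2:])
E
python3 - <<'E'
from h import *
st();a=cam('top');b=cam('scene');pots(a,0)
i=np.hstack([cv2.resize(a['frame'][130:280,190:450],(520,300)),cv2.resize(b['frame'][130:280,200:340],(280,300))])
cv2.imwrite('pics/m3.png',i[:,:,::-1])
E
```

```text
{'time': 25.95, 'tool_pos': [0.46, -0.003, 0.276], 'eef_rot': [-179.857, -0.151, 114.761], 'joint_pos': [-9.106, -9.844, 111.789, 0.047, 78.258, -33.877], 'wrist_force': [0.263, 0.128, 1.009], 'torque': [0.025, 0.003, -0.042], 'grip_width': 0.703, 'gripper_force': 0.0}
pot? [0.5072 0.1541] [  52   52 2115]
pot? [0.4786 0.3898] [  56   52 2241]
pot? [ 0.4723 -0.0914] [  44   36 1292]
pot? [0.4483 0.3037] [  56   50 2126]
pot? [0.421  0.5417] [  66   42 2084]
pot? [0.414  0.1546] [  52   50 2059]
pot? [0.3863 0.5479] [  92   49 3296]
```

View pics/m3.png

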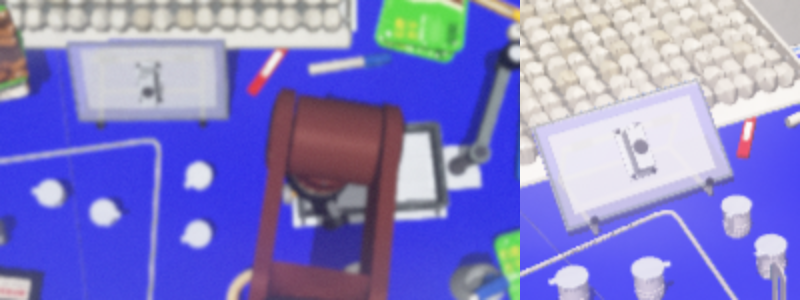

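The lid now leans cleanly in the rest and is let go, and the four pots have not moved. Next is pot3.

```bash
python3 - <<'E'
from h import *
A=((.507,.154,.12),(180,0,115));B=((.507,.154,.024),(180,0,115));U=((.507,.154,.15),(180,0,115));S=((.5167,-.1919,.15),(180,0,93.6))
plan(*A,5);plan(*B,4,A);plan(*S,10,U)
E
```

```text
5 rows lin [24.1, 21.8, 31.2] tw [-0.03, -0.04, -0.04]
4 rows lin [-0.0, -0.0, 24.0] tw [0.0, 0.0, 0.0]
10 rows lin [-33.8, -8.3, -0.0] tw [-0.0, -0.0, 2.14]
```

Emit:
{"method": "servo_tool", "body": {
  "linear": [
    [24.1, 21.8, 31.2],
    [24.1, 21.8, 31.2],
    [24.1, 21.8, 31.2],
    [24.1, 21.8, 31.2],
    [24.1, 21.8, 31.2],
    [0, 0, 0],
    [0, 0, 24],
    [0, 0, 24],
    [0, 0, 24],
    [0, 0, 24],
    [0, 0, 0],
    [0, 0, 0],
    [0, 0, 0],
    [0, 0, 0],
    [0, 0, 0],
    [0, 0, -26],
    [0, 0, -50],
    [0, 0, -50]
  ],
  "twist": [
    [0, 0, 0],
    [0, 0, 0],
    [0, 0, 0],
    [0, 0, 0],
    [0, 0, 0],
    [0, 0, 0],
    [0, 0, 0],
    [0, 0, 0],
    [0, 0, 0],
    [0, 0, 0],
    [0, 0, 0],
    [0, 0, 0],
    [0, 0, 0],
    [0, 0, 0],
    [0, 0, 0],
    [0, 0, 0],
    [0, 0, 0],
    [0, 0, 0]
  ],
  "hand": [60, 60, 60, 60, 60, 60, 60, 60, 60, 60, 34, 34, 34, 34, 34, 34, 34, 34]
}}

```text
time: 28.3
tool_pos: [0.5063, 0.1537, 0.1518]
eef_rot: [-179.8, -0.1, 115.0]
wrist_force: [0.7, 0.1, -0.9]
grip_width: 0.44
gripper_force: 60.3
```

Emit:
{"method": "servo_tool", "body": {
  "linear": [
    [-33.8, -8.3, 0],
    [-33.8, -8.3, 0],
    [-33.8, -8.3, 0],
    [-33.8, -8.3, 0],
    [-33.8, -8.3, 0],
    [-33.8, -8.3, 0],
    [-33.8, -8.3, 0],
    [-33.8, -8.3, 0],
    [-33.8, -8.3, 0],
    [-33.8, -8.3, 0],
    [0, 0, 0],
    [0, 0, 0]
  ],
  "twist": [
    [0, 0, 2.14],
    [0, 0, 2.14],
    [0, 0, 2.14],
    [0, 0, 2.14],
    [0, 0, 2.14],
    [0, 0, 2.14],
    [0, 0, 2.14],
    [0, 0, 2.14],
    [0, 0, 2.14],
    [0, 0, 2.14],
    [0, 0, 0],
    [0, 0, 0]
  ],
  "hand": [34, 34, 34, 34, 34, 34, 34, 34, 34, 34, 34, 34]
}}

```text
time: 29.8
tool_pos: [0.5163, -0.1917, 0.1503]
eef_rot: [-179.8, -0.1, 93.6]
wrist_force: [-1.0, 0.2, 0.6]
grip_width: 0.437
gripper_force: 60.2
```

```bash
python3 - <<'E'
from h import *
st();plan((.5167,-.1919,.034),(180,0,93.6),4)
S=((.5167,-.1919,.16),(180,0,93.6))
P=((.414,.1545,.12),(180,0,115));plan(*P,10,S)
E
```

```text
{'time': 29.8, 'tool_pos': [0.516, -0.192, 0.15], 'eef_rot': [-179.848, -0.128, 93.608], 'joint_pos': [-27.683, 9.417, 106.857, 0.034, 63.922, -31.306], 'wrist_force': [-0.971, 0.222, 0.571], 'torque': [0.014, -0.013, 0.059], 'grip_width': 0.437, 'gripper_force': 60.24}
4 rows lin [-0.1, 0.1, 29.1] tw [-0.04, -0.03, 0.0]
10 rows lin [36.3, -2.1, 4.0] tw [0.0, 0.0, -2.14]
```

Emit:
{"method": "servo_tool", "body": {
  "linear": [
    [0, 0, 29],
    [0, 0, 29],
    [0, 0, 29],
    [0, 0, 24],
    [0, 0, 4],
    [0, 0, 1.5],
    [0, 0, 0],
    [0, 0, 0],
    [0, 0, 0],
    [0, 0, 0],
    [0, 0, -20],
    [0, 0, -40],
    [0, 0, -60],
    [0, 0, -7]
  ],
  "twist": [
    [0, 0, 0],
    [0, 0, 0],
    [0, 0, 0],
    [0, 0, 0],
    [0, 0, 0],
    [0, 0, 0],
    [0, 0, 0],
    [0, 0, 0],
    [0, 0, 0],
    [0, 0, 0],
    [0, 0, 0],
    [0, 0, 0],
    [0, 0, 0],
    [0, 0, 0]
  ],
  "hand": [34, 34, 34, 34, 34, 34, 34, 45, 58, 58, 58, 58, 58, 58]
}}

```text
time: 31.55
tool_pos: [0.5203, -0.194, 0.167]
eef_rot: [179.6, 0.3, 93.6]
wrist_force: [0.1, -0.4, 0.0]
grip_width: 0.681
gripper_force: 0.0
```

```bash
python3 - <<'E'
from h import *
st();a=cam('top');pots(a,0)
P=((.414,.1545,.12),(180,0,115));plan(*P,10)
S=((.5136,-.142,.15),(180,0,93.6));plan(*S,10,((.414,.1545,.15),(180,0,115)))
E
```

```text
{'time': 31.55, 'tool_pos': [0.52, -0.194, 0.167], 'eef_rot': [179.57, 0.257, 93.616], 'joint_pos': [-27.696, 8.343, 106.088, 0.005, 65.068, -31.314], 'wrist_force': [0.114, -0.448, 0.0], 'torque': [-0.035, -0.006, 0.007], 'grip_width': 0.681, 'gripper_force': 0.0}
pot? [0.4786 0.3898] [  56   52 2241]
pot? [0.4483 0.3037] [  56   50 2119]
pot? [0.4208 0.5418] [  66   43 2159]
pot? [0.4141 0.1545] [  52   50 2042]
pot? [0.3862 0.5485] [  92   49 3388]
10 rows lin [36.5, -2.3, 4.5] tw [0.02, 0.02, -2.14]
10 rows lin [-31.4, 1.8, 0.0] tw [-0.0, -0.0, 2.14]
```

Emit:
{"method": "servo_tool", "body": {
  "linear": [
    [36.3, -2.1, 4],
    [36.3, -2.1, 4],
    [36.3, -2.1, 4],
    [36.3, -2.1, 4],
    [36.3, -2.1, 4],
    [36.3, -2.1, 4],
    [36.3, -2.1, 4],
    [36.3, -2.1, 4],
    [36.3, -2.1, 4],
    [36.3, -2.1, 4],
    [0, 0, 0],
    [0, 0, 0]
  ],
  "twist": [
    [0, 0, -2.14],
    [0, 0, -2.14],
    [0, 0, -2.14],
    [0, 0, -2.14],
    [0, 0, -2.14],
    [0, 0, -2.14],
    [0, 0, -2.14],
    [0, 0, -2.14],
    [0, 0, -2.14],
    [0, 0, -2.14],
    [0, 0, 0],
    [0, 0, 0]
  ],
  "hand": [60, 60, 60, 60, 60, 60, 60, 60, 60, 60, 60, 60]
}}

```text
time: 33.1
tool_pos: [0.4129, 0.154, 0.1208]
eef_rot: [-179.8, -0.1, 115.0]
wrist_force: [1.4, -0.3, -0.9]
grip_width: 0.697
gripper_force: 0.0
```

Emit:
{"method": "servo_tool", "body": {
  "linear": [
    [0, 0, 24],
    [0, 0, 24],
    [0, 0, 24],
    [0, 0, 24],
    [0, 0, 0],
    [0, 0, 0],
    [0, 0, 0],
    [0, 0, 0],
    [0, 0, 0],
    [0, 0, -26],
    [0, 0, -50],
    [0, 0, -50],
    [0, 0, 0]
  ],
  "twist": [
    [0, 0, 0],
    [0, 0, 0],
    [0, 0, 0],
    [0, 0, 0],
    [0, 0, 0],
    [0, 0, 0],
    [0, 0, 0],
    [0, 0, 0],
    [0, 0, 0],
    [0, 0, 0],
    [0, 0, 0],
    [0, 0, 0],
    [0, 0, 0]
  ],
  "hand": [60, 60, 60, 60, 34, 34, 34, 34, 34, 34, 34, 34, 34]
}}

```text
time: 34.72
tool_pos: [0.4175, 0.1554, 0.1568]
eef_rot: [179.5, 0.0, 115.0]
wrist_force: [0.7, 1.3, -1.2]
grip_width: 0.444
gripper_force: 60.3
```

Emit:
{"method": "servo_tool", "body": {
  "linear": [
    [-31.4, 1.8, 0],
    [-31.4, 1.8, 0],
    [-31.4, 1.8, 0],
    [-31.4, 1.8, 0],
    [-31.4, 1.8, 0],
    [-31.4, 1.8, 0],
    [-31.4, 1.8, 0],
    [-31.4, 1.8, 0],
    [-31.4, 1.8, 0],
    [-31.4, 1.8, 0],
    [0, 0, 0],
    [0, 0, 0]
  ],
  "twist": [
    [0, 0, 2.14],
    [0, 0, 2.14],
    [0, 0, 2.14],
    [0, 0, 2.14],
    [0, 0, 2.14],
    [0, 0, 2.14],
    [0, 0, 2.14],
    [0, 0, 2.14],
    [0, 0, 2.14],
    [0, 0, 2.14],
    [0, 0, 0],
    [0, 0, 0]
  ],
  "hand": [34, 34, 34, 34, 34, 34, 34, 34, 34, 34, 34, 34]
}}

```text
time: 36.22
tool_pos: [0.5126, -0.141, 0.1498]
eef_rot: [-179.7, -0.2, 93.6]
wrist_force: [0.7, -0.4, -1.6]
grip_width: 0.438
gripper_force: 60.2
```

Emit:
{"method": "servo_tool", "body": {
  "linear": [
    [0, 0, 29],
    [0, 0, 29],
    [0, 0, 29],
    [0, 0, 24],
    [0, 0, 4],
    [0, 0, 1.5],
    [0, 0, 0],
    [0, 0, 0],
    [0, 0, 0],
    [0, 0, 0],
    [0, 0, -20],
    [0, 0, -40],
    [0, 0, -60],
    [0, 0, -7],
    [0, 0, 0]
  ],
  "twist": [
    [0, 0, 0],
    [0, 0, 0],
    [0, 0, 0],
    [0, 0, 0],
    [0, 0, 0],
    [0, 0, 0],
    [0, 0, 0],
    [0, 0, 0],
    [0, 0, 0],
    [0, 0, 0],
    [0, 0, 0],
    [0, 0, 0],
    [0, 0, 0],
    [0, 0, 0],
    [0, 0, 0]
  ],
  "hand": [34, 34, 34, 34, 34, 34, 34, 45, 58, 58, 58, 58, 58, 58, 58]
}}

```text
time: 38.1
tool_pos: [0.514, -0.142, 0.1623]
eef_rot: [-180.0, -0.0, 93.6]
wrist_force: [-0.4, -0.4, -0.9]
grip_width: 0.68
gripper_force: 0.0
```

```bash
python3 - <<'E'
from h import *
st();a=cam('top');pots(a,0)
S=((.5136,-.142,.16),(180,0,93.6));P=((.4483,.3037,.12),(180,0,90));plan(*P,12,S)
S=((.5104,-.092,.15),(180,0,93.6));plan(*S,12,((.4483,.3037,.15),(180,0,90)))
E
```

```text
{'time': 38.1, 'tool_pos': [0.514, -0.142, 0.162], 'eef_rot': [-179.952, -0.037, 93.616], 'joint_pos': [-22.996, 6.394, 108.836, 0.013, 64.829, -26.618], 'wrist_force': [-0.353, -0.365, -0.854], 'torque': [-0.012, 0.007, -0.049], 'grip_width': 0.68, 'gripper_force': 0.0}
pot? [0.4763 0.3651] [  57   52 2228]
pot? [0.4481 0.3038] [  56   51 2141]
pot? [0.4209 0.5417] [  67   42 2153]
pot? [0.3858 0.5489] [  92   51 3363]
12 rows lin [37.3, -4.2, 3.3] tw [0.0, -0.0, 0.3]
12 rows lin [-33.1, 4.2, 0.0] tw [-0.0, 0.0, -0.3]
```

Emit:
{"method": "servo_tool", "body": {
  "linear": [
    [37.3, -4.2, 3.3],
    [37.3, -4.2, 3.3],
    [37.3, -4.2, 3.3],
    [37.3, -4.2, 3.3],
    [37.3, -4.2, 3.3],
    [37.3, -4.2, 3.3],
    [37.3, -4.2, 3.3],
    [37.3, -4.2, 3.3],
    [37.3, -4.2, 3.3],
    [37.3, -4.2, 3.3],
    [37.3, -4.2, 3.3],
    [37.3, -4.2, 3.3],
    [0, 0, 0],
    [0, 0, 0]
  ],
  "twist": [
    [0, 0, 0.3],
    [0, 0, 0.3],
    [0, 0, 0.3],
    [0, 0, 0.3],
    [0, 0, 0.3],
    [0, 0, 0.3],
    [0, 0, 0.3],
    [0, 0, 0.3],
    [0, 0, 0.3],
    [0, 0, 0.3],
    [0, 0, 0.3],
    [0, 0, 0.3],
    [0, 0, 0],
    [0, 0, 0]
  ],
  "hand": [60, 60, 60, 60, 60, 60, 60, 60, 60, 60, 60, 60, 60, 60]
}}

```text
time: 39.9
tool_pos: [0.4464, 0.3028, 0.1207]
eef_rot: [-179.7, 0.1, 90.1]
wrist_force: [0.4, -0.7, 0.3]
grip_width: 0.703
gripper_force: 0.0
```

Emit:
{"method": "servo_tool", "body": {
  "linear": [
    [0, 0, 24],
    [0, 0, 24],
    [0, 0, 24],
    [0, 0, 24],
    [0, 0, 0],
    [0, 0, 0],
    [0, 0, 0],
    [0, 0, 0],
    [0, 0, 0],
    [0, 0, -26],
    [0, 0, -50],
    [0, 0, -50],
    [0, 0, 0]
  ],
  "twist": [
    [0, 0, 0],
    [0, 0, 0],
    [0, 0, 0],
    [0, 0, 0],
    [0, 0, 0],
    [0, 0, 0],
    [0, 0, 0],
    [0, 0, 0],
    [0, 0, 0],
    [0, 0, 0],
    [0, 0, 0],
    [0, 0, 0],
    [0, 0, 0]
  ],
  "hand": [60, 60, 60, 60, 34, 34, 34, 34, 34, 34, 34, 34, 34]
}}

```text
time: 41.52
tool_pos: [0.4516, 0.3058, 0.1585]
eef_rot: [179.5, -0.4, 90.0]
wrist_force: [-0.4, 0.9, -1.1]
grip_width: 0.441
gripper_force: 60.2
```

Emit:
{"method": "servo_tool", "body": {
  "linear": [
    [-33.1, 4.2, 0],
    [-33.1, 4.2, 0],
    [-33.1, 4.2, 0],
    [-33.1, 4.2, 0],
    [-33.1, 4.2, 0],
    [-33.1, 4.2, 0],
    [-33.1, 4.2, 0],
    [-33.1, 4.2, 0],
    [-33.1, 4.2, 0],
    [-33.1, 4.2, 0],
    [-33.1, 4.2, 0],
    [-33.1, 4.2, 0],
    [0, 0, 0],
    [0, 0, 0]
  ],
  "twist": [
    [0, 0, -0.3],
    [0, 0, -0.3],
    [0, 0, -0.3],
    [0, 0, -0.3],
    [0, 0, -0.3],
    [0, 0, -0.3],
    [0, 0, -0.3],
    [0, 0, -0.3],
    [0, 0, -0.3],
    [0, 0, -0.3],
    [0, 0, -0.3],
    [0, 0, -0.3],
    [0, 0, 0],
    [0, 0, 0]
  ],
  "hand": [34, 34, 34, 34, 34, 34, 34, 34, 34, 34, 34, 34, 34, 34]
}}

```text
time: 43.28
tool_pos: [0.5088, -0.0911, 0.1509]
eef_rot: [-179.7, -0.2, 93.6]
wrist_force: [-0.3, -0.1, 0.3]
grip_width: 0.44
gripper_force: 60.2
```

Emit:
{"method": "servo_tool", "body": {
  "linear": [
    [0, 0, 29],
    [0, 0, 29],
    [0, 0, 29],
    [0, 0, 25],
    [0, 0, 4],
    [0, 0, 1.5],
    [0, 0, 0],
    [0, 0, 0],
    [0, 0, 0],
    [0, 0, 0],
    [0, 0, -20],
    [0, 0, -40],
    [0, 0, -60],
    [0, 0, -8],
    [0, 0, 0]
  ],
  "twist": [
    [0, 0, 0],
    [0, 0, 0],
    [0, 0, 0],
    [0, 0, 0],
    [0, 0, 0],
    [0, 0, 0],
    [0, 0, 0],
    [0, 0, 0],
    [0, 0, 0],
    [0, 0, 0],
    [0, 0, 0],
    [0, 0, 0],
    [0, 0, 0],
    [0, 0, 0],
    [0, 0, 0]
  ],
  "hand": [34, 34, 34, 34, 34, 34, 34, 45, 58, 58, 58, 58, 58, 58, 58]
}}

```text
time: 45.15
tool_pos: [0.5103, -0.092, 0.1633]
eef_rot: [-180.0, -0.0, 93.6]
wrist_force: [-0.5, -0.5, -0.6]
grip_width: 0.68
gripper_force: 0.0
```

```bash
python3 - <<'E'
from h import *
st();a=cam('top');pots(a,0)
S=((.5104,-.092,.16),(180,0,93.6));P=((.4763,.3651,.12),(180,0,90));plan(*P,12,S)
S=((.5073,-.0421,.15),(180,0,93.6));plan(*S,12,((.4763,.3651,.15),(180,0,90)))
i=cv2.resize(a['frame'][190:260,180:320],(700,350));cv2.imwrite('pics/p1.png',i[:,:,::-1])
E
```

```text
{'time': 45.15, 'tool_pos': [0.51, -0.092, 0.163], 'eef_rot': [-179.965, -0.041, 93.619], 'joint_pos': [-17.991, 4.527, 110.748, 0.028, 64.772, -21.622], 'wrist_force': [-0.472, -0.522, -0.55], 'torque': [-0.004, -0.026, -0.019], 'grip_width': 0.68, 'gripper_force': 0.0}
pot? [ 0.5186 -0.1902] [  48   44 1566]
pot? [ 0.4902 -0.1728] [  73   55 2412]
pot? [0.4763 0.3651] [  57   52 2228]
pot? [0.421  0.5415] [  65   42 2061]
pot? [0.3858 0.5484] [  92   48 3274]
12 rows lin [38.2, -1.5, 3.3] tw [0.0, -0.0, 0.3]
12 rows lin [-34.0, 1.6, 0.0] tw [-0.0, 0.0, -0.3]
```

View pics/p1.png

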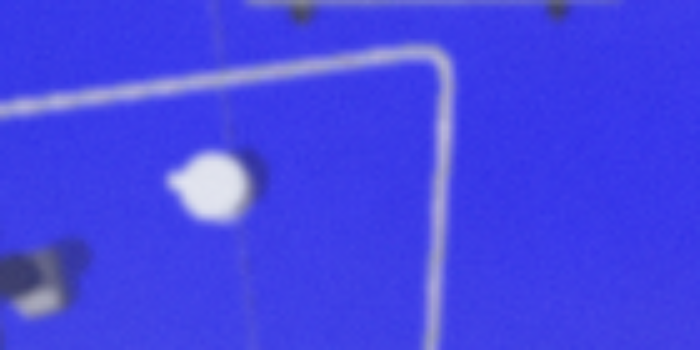

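The knocked pot stands at about (213,187) with its tab still to the left. I'll pick it at the updated position.

Emit:
{"method": "servo_tool", "body": {
  "linear": [
    [38.2, -1.5, 3.3],
    [38.2, -1.5, 3.3],
    [38.2, -1.5, 3.3],
    [38.2, -1.5, 3.3],
    [38.2, -1.5, 3.3],
    [38.2, -1.5, 3.3],
    [38.2, -1.5, 3.3],
    [38.2, -1.5, 3.3],
    [38.2, -1.5, 3.3],
    [38.2, -1.5, 3.3],
    [38.2, -1.5, 3.3],
    [38.2, -1.5, 3.3],
    [0, 0, 0],
    [0, 0, 3]
  ],
  "twist": [
    [0, 0, 0.3],
    [0, 0, 0.3],
    [0, 0, 0.3],
    [0, 0, 0.3],
    [0, 0, 0.3],
    [0, 0, 0.3],
    [0, 0, 0.3],
    [0, 0, 0.3],
    [0, 0, 0.3],
    [0, 0, 0.3],
    [0, 0, 0.3],
    [0, 0, 0.3],
    [0, 0, 0],
    [0, 0, 0]
  ],
  "hand": [60, 60, 60, 60, 60, 60, 60, 60, 60, 60, 60, 60, 60, 60]
}}

```text
time: 46.95
tool_pos: [0.4748, 0.3647, 0.1186]
eef_rot: [-179.7, 0.1, 90.0]
wrist_force: [-0.2, 0.1, 0.1]
grip_width: 0.71
gripper_force: 0.0
```

Emit:
{"method": "servo_tool", "body": {
  "linear": [
    [0, 0, 24],
    [0, 0, 24],
    [0, 0, 24],
    [0, 0, 24],
    [0, 0, 0],
    [0, 0, 0],
    [0, 0, 0],
    [0, 0, 0],
    [0, 0, 0],
    [0, 0, -26],
    [0, 0, -50],
    [0, 0, -50],
    [0, 0, 0]
  ],
  "twist": [
    [0, 0, 0],
    [0, 0, 0],
    [0, 0, 0],
    [0, 0, 0],
    [0, 0, 0],
    [0, 0, 0],
    [0, 0, 0],
    [0, 0, 0],
    [0, 0, 0],
    [0, 0, 0],
    [0, 0, 0],
    [0, 0, 0],
    [0, 0, 0]
  ],
  "hand": [60, 60, 60, 60, 34, 34, 34, 34, 34, 34, 34, 34, 34]
}}

```text
time: 48.58
tool_pos: [0.4798, 0.368, 0.157]
eef_rot: [179.5, -0.4, 90.0]
wrist_force: [0.1, 0.5, 0.3]
grip_width: 0.444
gripper_force: 60.2
```

Emit:
{"method": "servo_tool", "body": {
  "linear": [
    [-34, 1.6, 0],
    [-34, 1.6, 0],
    [-34, 1.6, 0],
    [-34, 1.6, 0],
    [-34, 1.6, 0],
    [-34, 1.6, 0],
    [-34, 1.6, 0],
    [-34, 1.6, 0],
    [-34, 1.6, 0],
    [-34, 1.6, 0],
    [-34, 1.6, 0],
    [-34, 1.6, 0],
    [0, 0, 0],
    [0, 0, 0]
  ],
  "twist": [
    [0, 0, -0.3],
    [0, 0, -0.3],
    [0, 0, -0.3],
    [0, 0, -0.3],
    [0, 0, -0.3],
    [0, 0, -0.3],
    [0, 0, -0.3],
    [0, 0, -0.3],
    [0, 0, -0.3],
    [0, 0, -0.3],
    [0, 0, -0.3],
    [0, 0, -0.3],
    [0, 0, 0],
    [0, 0, 0]
  ],
  "hand": [34, 34, 34, 34, 34, 34, 34, 34, 34, 34, 34, 34, 34, 34]
}}

```text
time: 50.32
tool_pos: [0.5062, -0.041, 0.149]
eef_rot: [-179.8, -0.1, 93.6]
wrist_force: [0.0, 0.5, -0.8]
grip_width: 0.441
gripper_force: 60.2
```

Place it, then back off up and towards the robot to see.

Emit:
{"method": "servo_tool", "body": {
  "linear": [
    [0, 0, 29],
    [0, 0, 29],
    [0, 0, 29],
    [0, 0, 25],
    [0, 0, 4],
    [0, 0, 1.5],
    [0, 0, 0],
    [0, 0, 0],
    [0, 0, 0],
    [0, 0, 0],
    [0, 0, -20],
    [0, 0, -40],
    [0, 0, -60],
    [30, 0, -40],
    [50, 0, -20],
    [50, 0, 0],
    [50, 0, 0],
    [0, 0, 0]
  ],
  "twist": [
    [0, 0, 0],
    [0, 0, 0],
    [0, 0, 0],
    [0, 0, 0],
    [0, 0, 0],
    [0, 0, 0],
    [0, 0, 0],
    [0, 0, 0],
    [0, 0, 0],
    [0, 0, 0],
    [0, 0, 0],
    [0, 0, 0],
    [0, 0, 0],
    [0, 0, 10],
    [0, 0, 10],
    [0, 0, 10],
    [0, 0, 10],
    [0, 0, 0]
  ],
  "hand": [34, 34, 34, 34, 34, 34, 34, 45, 58, 58, 58, 58, 58, 58, 58, 58, 58, 58]
}}

```text
time: 52.58
tool_pos: [0.5481, 0.1334, 0.2129]
eef_rot: [-179.9, -0.0, 53.8]
wrist_force: [0.2, -0.3, -0.2]
grip_width: 0.68
gripper_force: 0.0
```

```bash
python3 - <<'E'
from h import *
st();a=cam('top');pots(a,0)
i=cv2.resize(a['frame'][140:260,230:450],(792,432),interpolation=cv2.INTER_CUBIC);cv2.imwrite('pics/p2.png',i[:,:,::-1])
E
```

```text
{'time': 52.575, 'tool_pos': [0.548, 0.133, 0.213], 'eef_rot': [-179.865, -0.048, 53.841], 'joint_pos': [6.487, 6.813, 102.486, 0.134, 70.768, 42.602], 'wrist_force': [0.199, -0.314, -0.182], 'torque': [-0.031, 0.024, -0.035], 'grip_width': 0.68, 'gripper_force': 0.0}
pot? [0.4209 0.5418] [  65   42 2052]
pot? [0.386  0.5496] [  92   49 3314]
```

View pics/p2.png

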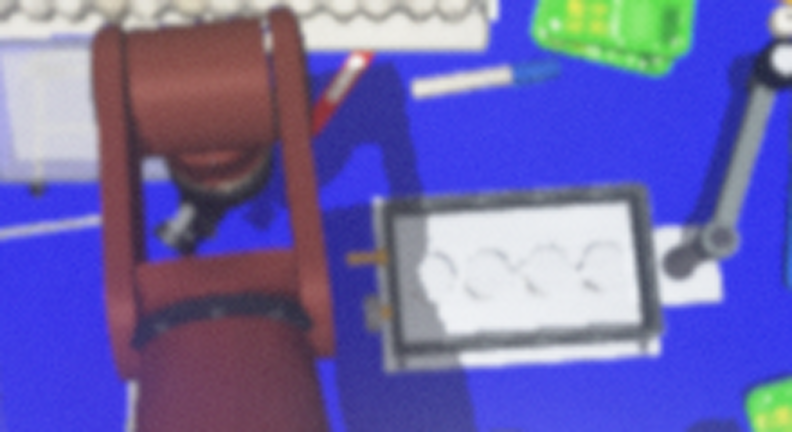

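All four pots stand in a row in the chamber, at about (437,270), (488,270), (548,268) and (603,264), and the rim is clear. Next I'll fetch the lid.

```bash
python3 - <<'E'
from h import *
a=cam('top')
C=lambda u,v:(230+(u+.5)/3.6-.5,140+(v+.5)/3.6-.5)
p=np.array([onz(a,*C(*q),.058) for q in((384,207),(648,186),(660,333),(394,355))])
print(p.round(4).tolist(),p.mean(0),[np.linalg.norm(p[i]-p[i-1]).round(4) for i in range(4)])
M=((.575,.2343,.23),(180,-12,1));P=((.600,.2343,.161),(180,-25,1));G=((.6365,.2343,.079),(180,-25,1))
plan(*M,8);plan(*P,5,M);plan(*G,6,P)
E
```

```text
[[0.5701, 0.0034, 0.058], [0.5893, -0.2321, 0.058], [0.4579, -0.2362, 0.058], [0.4389, -0.0038, 0.058]] [ 0.51404005 -0.11719261  0.058     ] [np.float64(0.1315), np.float64(0.2363), np.float64(0.1314), np.float64(0.2332)]
8 rows lin [10.2, -9.6, -1.4] tw [-0.71, 1.41, 6.57]
5 rows lin [0.7, 0.1, 14.7] tw [0.0, 2.6, 0.0]
6 rows lin [-0.3, 0.1, 15.0] tw [0.0, 0.0, 0.0]
```

Emit:
{"method": "servo_tool", "body": {
  "linear": [
    [10.2, -9.6, -1.4],
    [10.2, -9.6, -1.4],
    [10.2, -9.6, -1.4],
    [10.2, -9.6, -1.4],
    [10.2, -9.6, -1.4],
    [10.2, -9.6, -1.4],
    [10.2, -9.6, -1.4],
    [10.2, -9.6, -1.4],
    [0.7, 0.1, 14.7],
    [0.7, 0.1, 14.7],
    [0.7, 0.1, 14.7],
    [0.7, 0.1, 14.7],
    [0.7, 0.1, 14.7],
    [0, 0, 0],
    [0, 0, 0]
  ],
  "twist": [
    [-0.71, 1.41, 6.57],
    [-0.71, 1.41, 6.57],
    [-0.71, 1.41, 6.57],
    [-0.71, 1.41, 6.57],
    [-0.71, 1.41, 6.57],
    [-0.71, 1.41, 6.57],
    [-0.71, 1.41, 6.57],
    [-0.71, 1.41, 6.57],
    [0, 2.6, 0],
    [0, 2.6, 0],
    [0, 2.6, 0],
    [0, 2.6, 0],
    [0, 2.6, 0],
    [0, 0, 0],
    [0, 0, 0]
  ],
  "hand": [60, 60, 60, 60, 60, 60, 60, 60, 60, 60, 60, 60, 60, 60, 60]
}}

```text
time: 54.55
tool_pos: [0.6013, 0.2334, 0.1617]
eef_rot: [180.0, -25.1, 0.8]
wrist_force: [0.1, -0.5, 0.9]
grip_width: 0.704
gripper_force: 0.0
```

```bash
python3 - <<'E'
from h import *
st()
G=((.6365,.2343,.079),(180,-25,1));plan(*G,6)
E
```

```text
{'time': 54.55, 'tool_pos': [0.601, 0.233, 0.162], 'eef_rot': [179.99, -25.059, 0.805], 'joint_pos': [18.281, 8.285, 110.116, -11.894, 38.169, 115.321], 'wrist_force': [0.127, -0.506, 0.852], 'torque': [0.027, 0.262, 0.023], 'grip_width': 0.704, 'gripper_force': 0.0}
6 rows lin [-0.5, -0.1, 15.0] tw [0.02, -0.01, -0.03]
```

Emit:
{"method": "servo_tool", "body": {
  "linear": [
    [-0.3, -0.1, 15],
    [-0.3, -0.1, 15],
    [-0.3, -0.1, 15],
    [-0.3, -0.1, 15],
    [-0.3, -0.1, 15],
    [-0.3, -0.1, 15],
    [0, 0, 0],
    [0, 0, 0],
    [0, 0, 0],
    [0, 0, 0],
    [0, 0, 0],
    [0, 0, 0],
    [0, 0, 0]
  ],
  "twist": [
    [0, 0, 0],
    [0, 0, 0],
    [0, 0, 0],
    [0, 0, 0],
    [0, 0, 0],
    [0, 0, 0],
    [0, 0, 0],
    [0, 0, 0],
    [0, 0, 0],
    [0, 0, 0],
    [0, 0, 0],
    [0, 0, 0],
    [0, 0, 0]
  ],
  "hand": [60, 60, 60, 60, 60, 60, 45, 15, 15, 15, 15, 15, 15]
}}

```text
time: 56.18
tool_pos: [0.6374, 0.2357, 0.0792]
eef_rot: [-180.0, -25.1, 0.8]
wrist_force: [-4.2, 1.0, 3.4]
grip_width: 0.268
gripper_force: 61.2
```

```bash
python3 - <<'E'
from h import *
st()
a=cam('top');b=cam('scene');crop(b,190,350,120,240,5,'pics/s4.png')
E
```

```text
{'time': 56.175, 'tool_pos': [0.637, 0.236, 0.079], 'eef_rot': [-179.987, -25.05, 0.845], 'joint_pos': [17.324, 19.158, 107.386, -13.857, 30.04, 117.056], 'wrist_force': [-4.213, 1.031, 3.402], 'torque': [0.122, 0.593, 0.025], 'grip_width': 0.268, 'gripper_force': 61.152}
```

View pics/s4.png

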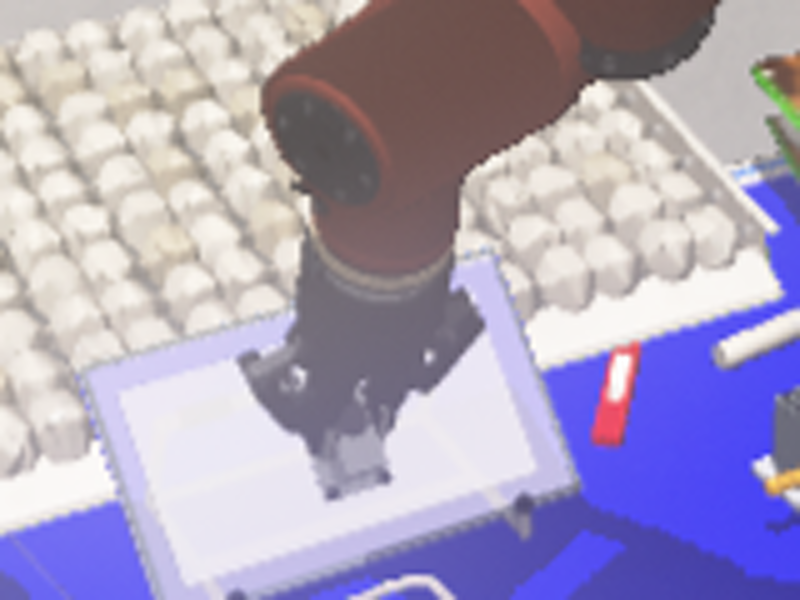

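The fingers hold the block as before. Lifting it out in reverse.

```bash
python3 - <<'E'
from h import *
G=((.6689,.2355,.116),(180,-25,.9));C=((.6689,.2343,.242),(180,-25,1));B=((.590,.05,.277),(180,0,2.2));A=((.5116,-.1169,.20),(180,19.9,3.6))
plan(*C,5,G);plan(*B,8,C);plan(*A,8,B)
E
```

```text
5 rows lin [10.6, 0.2, -22.8] tw [0.01, 0.0, -0.02]
8 rows lin [-9.2, 22.8, -6.8] tw [0.03, -3.12, -0.15]
8 rows lin [-9.3, 20.3, 11.2] tw [-0.03, -2.49, -0.17]
```

Emit:
{"method": "servo_tool", "body": {
  "linear": [
    [-0.7, 0, -1.9],
    [-0.7, 0, -1.9],
    [4.5, 0, -1.7],
    [9, 0, -3.3],
    [10, 0, -3.6],
    [11, 0, -4],
    [11, 0, -4],
    [0, 0, 0],
    [0, 0, 0]
  ],
  "twist": [
    [0, 0, 0],
    [0, 0, 0],
    [0, 0, 0],
    [0, 0, 0],
    [0, 0, 0],
    [0, 0, 0],
    [0, 0, 0],
    [0, 0, 0],
    [0, 0, 0]
  ],
  "hand": [15, 15, 15, 15, 15, 15, 15, 15, 15]
}}

```text
time: 57.4
tool_pos: [0.6684, 0.2358, 0.1156]
eef_rot: [180.0, -25.0, 0.8]
wrist_force: [0.2, 0.9, -4.5]
grip_width: 0.269
gripper_force: 60.1
```

Emit:
{"method": "servo_tool", "body": {
  "linear": [
    [10.6, 0.2, -22.8],
    [10.6, 0.2, -22.8],
    [10.6, 0.2, -22.8],
    [10.6, 0.2, -22.8],
    [10.6, 0.2, -22.8],
    [-9.2, 22.8, -6.8],
    [-9.2, 22.8, -6.8],
    [-9.2, 22.8, -6.8],
    [-9.2, 22.8, -6.8],
    [-9.2, 22.8, -6.8],
    [-9.2, 22.8, -6.8],
    [-9.2, 22.8, -6.8],
    [-9.2, 22.8, -6.8],
    [0, 0, 0]
  ],
  "twist": [
    [0, 0, 0],
    [0, 0, 0],
    [0, 0, 0],
    [0, 0, 0],
    [0, 0, 0],
    [0, -3.12, -0.15],
    [0, -3.12, -0.15],
    [0, -3.12, -0.15],
    [0, -3.12, -0.15],
    [0, -3.12, -0.15],
    [0, -3.12, -0.15],
    [0, -3.12, -0.15],
    [0, -3.12, -0.15],
    [0, 0, 0]
  ],
  "hand": [15, 15, 15, 15, 15, 15, 15, 15, 15, 15, 15, 15, 15, 15]
}}

```text
time: 59.15
tool_pos: [0.5893, 0.0493, 0.2767]
eef_rot: [179.7, -0.2, 1.9]
wrist_force: [0.8, 0.3, -3.4]
grip_width: 0.266
gripper_force: 60.1
```

Emit:
{"method": "servo_tool", "body": {
  "linear": [
    [-9.3, 20.3, 11.2],
    [-9.3, 20.3, 11.2],
    [-9.3, 20.3, 11.2],
    [-9.3, 20.3, 11.2],
    [-9.3, 20.3, 11.2],
    [-9.3, 20.3, 11.2],
    [-9.3, 20.3, 11.2],
    [-9.3, 20.3, 11.2],
    [0, 0, 0],
    [0, 0, 0],
    [0, 0, 0]
  ],
  "twist": [
    [0, -2.49, -0.17],
    [0, -2.49, -0.17],
    [0, -2.49, -0.17],
    [0, -2.49, -0.17],
    [0, -2.49, -0.17],
    [0, -2.49, -0.17],
    [0, -2.49, -0.17],
    [0, -2.49, -0.17],
    [0, 0, 0],
    [0, 0, 0],
    [0, 0, 0]
  ],
  "hand": [15, 15, 15, 15, 15, 15, 15, 15, 15, 15, 15]
}}

```text
time: 60.52
tool_pos: [0.5103, -0.1154, 0.2008]
eef_rot: [180.0, 19.8, 3.4]
wrist_force: [0.5, -0.2, -4.3]
grip_width: 0.268
gripper_force: 60.1
```

```bash
python3 - <<'E'
from h import *
st()
plan((.5120,-.117,.105),(180,19.9,3.6),5)
E
```

```text
{'time': 60.525, 'tool_pos': [0.51, -0.115, 0.201], 'eef_rot': [179.968, 19.763, 3.375], 'joint_pos': [-16.701, 14.873, 96.397, -6.702, 87.385, 71.325], 'wrist_force': [0.504, -0.236, -4.265], 'torque': [0.009, -0.357, 0.002], 'grip_width': 0.268, 'gripper_force': 60.069}
5 rows lin [6.8, 0.3, 17.9] tw [-0.01, -0.03, -0.04]
```

Emit:
{"method": "servo_tool", "body": {
  "linear": [
    [6.8, 0.3, 17.9],
    [6.8, 0.3, 17.9],
    [6.8, 0.3, 17.9],
    [6.8, 0.3, 17.9],
    [6.8, 0.3, 17.9],
    [0, 0, 0],
    [0, 0, 0],
    [0, 0, 0]
  ],
  "twist": [
    [0, -0.03, -0.04],
    [0, -0.03, -0.04],
    [0, -0.03, -0.04],
    [0, -0.03, -0.04],
    [0, -0.03, -0.04],
    [0, 0, 0],
    [0, 0, 0],
    [0, 0, 0]
  ],
  "hand": [15, 15, 15, 15, 15, 15, 15, 15]
}}

```text
time: 61.52
tool_pos: [0.5123, -0.1175, 0.1055]
eef_rot: [180.0, 19.9, 3.5]
wrist_force: [0.9, 0.7, -3.6]
grip_width: 0.274
gripper_force: 60.0
```

Emit:
{"method": "servo_tool", "body": {
  "linear": [
    [1.7, 0, 4.7],
    [1.7, 0, 4.7],
    [0, 0, 0],
    [0, 0, 0]
  ],
  "twist": [
    [0, 0, 0],
    [0, 0, 0],
    [0, 0, 0],
    [0, 0, 0]
  ],
  "hand": [15, 15, 15, 15]
}}

```text
time: 62.02
tool_pos: [0.5113, -0.1171, 0.0944]
eef_rot: [-179.9, 20.0, 3.5]
wrist_force: [0.2, 0.2, -4.1]
grip_width: 0.271
gripper_force: 60.0
```

Emit:
{"method": "servo_tool", "body": {
  "linear": [
    [1.4, 0, 3.8],
    [0, 0, 0],
    [0, 0, 0]
  ],
  "twist": [
    [0, 0, 0],
    [0, 0, 0],
    [0, 0, 0]
  ],
  "hand": [15, 15, 15]
}}

```text
time: 62.4
tool_pos: [0.5113, -0.1171, 0.0904]
eef_rot: [-180.0, 20.0, 3.5]
wrist_force: [-0.1, -0.2, -3.9]
grip_width: 0.267
gripper_force: 60.0
```

Emit:
{"method": "servo_tool", "body": {
  "linear": [
    [1.1, 0, 2.8],
    [0, 0, 0],
    [0, 0, 0]
  ],
  "twist": [
    [0, 0, 0],
    [0, 0, 0],
    [0, 0, 0]
  ],
  "hand": [15, 15, 15]
}}

```text
time: 62.78
tool_pos: [0.5119, -0.1173, 0.0883]
eef_rot: [-180.0, 20.0, 3.5]
wrist_force: [0.6, 1.5, 1.3]
grip_width: 0.272
gripper_force: 60.8
```

The step is inside the mouth and the lid touches at nearly seated height, so I'll release it and back off.

Emit:
{"method": "servo_tool", "body": {
  "linear": [
    [0, 0, 0.8],
    [0, 0, 0],
    [0, 0, 0],
    [0, 0, 0],
    [0, 0, 0],
    [0, 0, 0],
    [0, 0, -20],
    [0, 0, -40],
    [-30, 0, -50],
    [-40, 0, -30],
    [0, 0, 0],
    [0, 0, 0]
  ],
  "twist": [
    [0, 0, 0],
    [0, 0, 0],
    [0, 0, 0],
    [0, 0, 0],
    [0, 0, 0],
    [0, 0, 0],
    [0, 0, 0],
    [0, 0, 0],
    [0, 10, 0],
    [0, 10, 0],
    [0, 0, 0],
    [0, 0, 0]
  ],
  "hand": [15, 15, 26, 35, 60, 60, 60, 60, 60, 60, 60, 60]
}}

```text
time: 64.28
tool_pos: [0.487, -0.119, 0.2387]
eef_rot: [180.0, -0.2, 3.5]
wrist_force: [0.5, -0.2, -0.6]
grip_width: 0.702
gripper_force: 0.0
```

```bash
python3 - <<'E'
from h import *
st();a=cam('top')
f=a['frame'];crop(a,310,470,130,260,4.6,'pics/t5.png')
E
```

```text
{'time': 64.275, 'tool_pos': [0.487, -0.119, 0.239], 'eef_rot': [179.961, -0.177, 3.517], 'joint_pos': [-21.786, -2.644, 109.365, 0.042, 73.101, 64.686], 'wrist_force': [0.521, -0.216, -0.635], 'torque': [-0.033, 0.024, -0.018], 'grip_width': 0.702, 'gripper_force': 0.0}
```

View pics/t5.png

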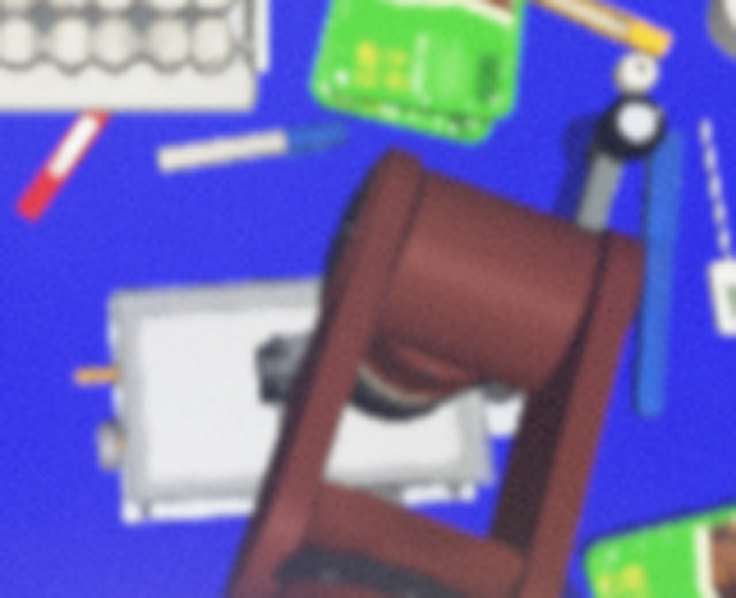

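The lid's left edge matches its original place, with corner (110,295) giving the same pixel as before. The knob is at (637,122). I'll check the lid's shift numerically and plan the clamp swing.

```bash
python3 - <<'E'
from kin import *
a=cam('top');b=cam('scene')
for n,d,(u0,u1,v0,v1) in(('top',a,(322,362,186,246)),('scene',b,(338,378,176,240))):
    o=cv2.cvtColor(cv2.imread(f'pics/{n}0.png'),cv2.COLOR_BGR2GRAY)[v0:v1,u0:u1];f=cv2.cvtColor(d['frame'],cv2.COLOR_RGB2GRAY)[v0:v1,u0:u1]
    print(n,cv2.phaseCorrelate(o.astype(np.float32),f.astype(np.float32),cv2.createHanningWindow(o.shape[::-1],cv2.CV_32F)),np.abs(o.astype(int)-f).mean())
kn=onz(a,310+637.5/4.6-.5,130+122.5/4.6-.5,.182);H=np.array([.522,-.267]);d=kn[:2]-H;th=np.degrees(np.arctan2(d[1],d[0]));print('knob',kn,np.hypot(*d),th)
def gp(t,r=.06,z=.134): return (H[0]+r*np.cos(np.radians(t)),H[1]+r*np.sin(np.radians(t)),z),(180,0,t)
P0=gp(th,z=.22);print(P0)
plan((.487,-.119,.26),(180,0,3.5),1);plan(*P0,8,((.487,-.119,.26),(180,0,3.5)))
for t in(th,40,93):print(ik(*gp(t),[-20,15,105,0,60,60]))
print(ik((.5125,-.117,.17),(180,0,205),[-20,8,108,0,60,-140]),ik((.5125,-.117,.17),(180,0,-60),[-20,8,108,0,60,140]))
w=(93.6-th);plan(*gp(93.6),14,gp(th))
E
```

```text
top ((-0.13847630208737627, -0.1961924000079982), 0.9625539640585582) 2.910833333333333
scene ((-0.06154071800043681, -0.13014554551582336), 1.045993090607226) 2.764453125
knob [ 0.66759338 -0.31881985  0.182     ] 0.15454037771543067 -19.591752012065825
((np.float64(0.5785263439682706), np.float64(-0.28711895716931557), 0.22), (180, 0, np.float64(-19.591752012065825)))
1 rows lin [-0.2, 0.2, -24.6] tw [-0.12, 0.15, 0.06]
8 rows lin [13.9, 19.7, 5.0] tw [0.0, -0.0, 2.89]
(array([-32.6,  21.2,  94. ,   0. ,  64.7,  77. ]), np.float64(0.0))
(array([-28.5,  17.5,  98.9,  -0. ,  63.6,  21.5]), np.float64(0.0))
(array([-29. ,  11.5, 106.4,   0. ,  62.1, -32. ]), np.float64(0.0))
(array([ -20.5,    4.9,  109.5,   -0. ,   65.6, -135.5]), np.float64(0.0)) (array([-20.5,   4.9, 109.5,  -0. ,  65.6, 129.5]), np.float64(0.0))
14 rows lin [-0.6, -8.4, -0.0] tw [0.0, 0.0, -8.09]
```

Emit:
{"method": "servo_tool", "body": {
  "linear": [
    [0, 0, -24],
    [13.9, 19.7, 5],
    [13.9, 19.7, 5],
    [13.9, 19.7, 5],
    [13.9, 19.7, 5],
    [13.9, 19.7, 5],
    [13.9, 19.7, 5],
    [13.9, 19.7, 5],
    [13.9, 19.7, 5],
    [0, 0, 0],
    [0, 0, 0]
  ],
  "twist": [
    [0, 0, 0],
    [0, 0, 2.89],
    [0, 0, 2.89],
    [0, 0, 2.89],
    [0, 0, 2.89],
    [0, 0, 2.89],
    [0, 0, 2.89],
    [0, 0, 2.89],
    [0, 0, 2.89],
    [0, 0, 0],
    [0, 0, 0]
  ],
  "hand": [50, 50, 50, 50, 50, 50, 50, 50, 50, 50, 50]
}}

```text
time: 65.8
tool_pos: [0.5783, -0.2863, 0.2185]
eef_rot: [-179.9, 0.2, -19.5]
wrist_force: [0.3, -0.7, -0.0]
grip_width: 0.582
gripper_force: 0.0
```

Emit:
{"method": "servo_tool", "body": {
  "linear": [
    [0, 0, 28],
    [0, 0, 28],
    [0, 0, 28],
    [0, 0, 0],
    [0, 0, 0],
    [0, 0, 0],
    [0, 0, 0],
    [0, 0, 0]
  ],
  "twist": [
    [0, 0, 0],
    [0, 0, 0],
    [0, 0, 0],
    [0, 0, 0],
    [0, 0, 0],
    [0, 0, 0],
    [0, 0, 0],
    [0, 0, 0]
  ],
  "hand": [50, 50, 50, 50, 28, 24, 24, 24]
}}

```text
time: 66.8
tool_pos: [0.5786, -0.2872, 0.1375]
eef_rot: [-180.0, -0.1, -19.6]
wrist_force: [-0.6, -1.1, -0.0]
grip_width: 0.279
gripper_force: 0.0
```

```bash
python3 - <<'E'
from h import *
st();H=np.array([.522,-.267]);s=manip.observe();d=s['tool_pos'][:2]-H;print(np.hypot(*d),np.degrees(np.arctan2(d[1],d[0])))
E
```

```text
{'time': 66.8, 'tool_pos': [0.579, -0.287, 0.137], 'eef_rot': [-179.97, -0.063, -19.59], 'joint_pos': [-32.637, 20.898, 94.065, 0.048, 64.982, 76.932], 'wrist_force': [-0.641, -1.079, -0.014], 'torque': [-0.039, 0.045, -0.04], 'grip_width': 0.279, 'gripper_force': 0.0}
0.06005773832102672 -19.609359639477937
```

Emit:
{"method": "servo_tool", "body": {
  "linear": [
    [-0.6, -8.4, 0],
    [-0.6, -8.4, 0],
    [-0.6, -8.4, 0],
    [-0.6, -8.4, 0],
    [-0.6, -8.4, 0],
    [-0.6, -8.4, 0],
    [-0.6, -8.4, 0],
    [-0.6, -8.4, 0],
    [-0.6, -8.4, 0],
    [-0.6, -8.4, 0],
    [-0.6, -8.4, 0],
    [-0.6, -8.4, 0],
    [-0.6, -8.4, 0],
    [0, 0, 0],
    [0, 0, 0]
  ],
  "twist": [
    [0, 0, -8.09],
    [0, 0, -8.09],
    [0, 0, -8.09],
    [0, 0, -8.09],
    [0, 0, -8.09],
    [0, 0, -8.09],
    [0, 0, -8.09],
    [0, 0, -8.09],
    [0, 0, -8.09],
    [0, 0, -8.09],
    [0, 0, -8.09],
    [0, 0, -8.09],
    [0, 0, -8.09],
    [0, 0, 0],
    [0, 0, 0]
  ],
  "hand": [24, 24, 24, 24, 24, 24, 24, 24, 24, 24, 24, 24, 24, 24, 24]
}}

```text
time: 68.68
tool_pos: [0.5265, -0.2072, 0.1367]
eef_rot: [-180.0, -0.1, 85.5]
wrist_force: [0.1, -0.2, -0.2]
grip_width: 0.281
gripper_force: 0.0
```

Emit:
{"method": "servo_tool", "body": {
  "linear": [
    [-0.6, -8.4, 0],
    [0, 0, 0],
    [0, -2, 0],
    [0, 0, 0],
    [0, 0, 0]
  ],
  "twist": [
    [0, 0, -8.09],
    [0, 0, 0],
    [0, 0, 0],
    [0, 0, 0],
    [0, 0, 0]
  ],
  "hand": [24, 24, 24, 24, 24]
}}

```text
time: 69.3
tool_pos: [0.5192, -0.2077, 0.137]
eef_rot: [179.6, 0.0, 93.5]
wrist_force: [9.7, -1.0, -5.7]
grip_width: 0.279
gripper_force: 4.5
```

```bash
python3 - <<'E'
from h import *
st()
E
```

```text
{'time': 69.3, 'tool_pos': [0.519, -0.208, 0.137], 'eef_rot': [179.589, 0.044, 93.472], 'joint_pos': [-29.094, 11.051, 106.566, 0.209, 62.012, -32.664], 'wrist_force': [9.737, -0.969, -5.708], 'torque': [-0.167, -1.384, -0.016], 'grip_width': 0.279, 'gripper_force': 4.511}
```

Emit:
{"method": "servo_tool", "body": {
  "linear": [
    [0, -2, 0],
    [0, 0, 0],
    [0, 0, 0]
  ],
  "twist": [
    [0, 0, 0],
    [0, 0, 0],
    [0, 0, 0]
  ],
  "hand": [24, 24, 24]
}}

```text
time: 69.68
tool_pos: [0.5191, -0.2078, 0.1371]
eef_rot: [179.3, 0.1, 93.4]
wrist_force: [13.7, -0.1, -10.0]
grip_width: 0.278
gripper_force: 7.3
```

Emit:
{"method": "servo_tool", "body": {
  "linear": [
    [0, 3, 0],
    [0, 3, 0],
    [0, 0, 0],
    [0, 0, 0],
    [0, 0, -30],
    [0, 0, -60],
    [0, -30, -30],
    [0, 0, 0]
  ],
  "twist": [
    [0, 0, 0],
    [0, 0, 0],
    [0, 0, 0],
    [0, 0, 0],
    [0, 0, 0],
    [0, 0, 0],
    [0, 0, 0],
    [0, 0, 0]
  ],
  "hand": [24, 40, 50, 50, 50, 50, 50, 50]
}}

```text
time: 70.68
tool_pos: [0.4906, -0.2103, 0.2603]
eef_rot: [179.7, 0.2, 93.6]
wrist_force: [0.2, 0.1, 0.4]
grip_width: 0.585
gripper_force: 0.0
```

```bash
python3 - <<'E'
from h import *
st()
plan((.40,.16,.28),(180,0,150),10)
plan((.515,-.117,.24),(180,0,205),10,((.40,.16,.28),(180,0,150)))
E
```

```text
{'time': 70.675, 'tool_pos': [0.491, -0.21, 0.26], 'eef_rot': [179.7, 0.17, 93.589], 'joint_pos': [-30.75, 0.309, 104.083, 0.029, 75.265, -34.347], 'wrist_force': [0.199, 0.117, 0.355], 'torque': [-0.035, 0.011, 0.021], 'grip_width': 0.585, 'gripper_force': 0.0}
10 rows lin [38.3, 10.4, -2.0] tw [0.02, 0.03, -5.64]
10 rows lin [-14.5, -27.6, 4.0] tw [-0.0, 0.0, -5.5]
```

Emit:
{"method": "servo_tool", "body": {
  "linear": [
    [38.3, 10.4, -2],
    [38.3, 10.4, -2],
    [38.3, 10.4, -2],
    [38.3, 10.4, -2],
    [38.3, 10.4, -2],
    [38.3, 10.4, -2],
    [38.3, 10.4, -2],
    [38.3, 10.4, -2],
    [38.3, 10.4, -2],
    [38.3, 10.4, -2],
    [0, 0, 0],
    [0, 0, 0]
  ],
  "twist": [
    [0, 0, -5.64],
    [0, 0, -5.64],
    [0, 0, -5.64],
    [0, 0, -5.64],
    [0, 0, -5.64],
    [0, 0, -5.64],
    [0, 0, -5.64],
    [0, 0, -5.64],
    [0, 0, -5.64],
    [0, 0, -5.64],
    [0, 0, 0],
    [0, 0, 0]
  ],
  "hand": [60, 60, 60, 60, 60, 60, 60, 60, 60, 60, 60, 60]
}}

```text
time: 72.18
tool_pos: [0.3987, 0.1606, 0.2759]
eef_rot: [-180.0, -0.1, 150.1]
wrist_force: [0.1, 0.3, -0.1]
grip_width: 0.701
gripper_force: 0.0
```

```bash
python3 - <<'E'
from h import *
st()
a=cam('top');b=cam('scene')
r=[]
for n,d in(('top',a),('scene',b)):
    e=px(d,(.515,-.117,.175));m=(cv2.cvtColor(d['frame'],cv2.COLOR_RGB2GRAY)<70).astype(np.uint8)
    k,l,s,c=cv2.connectedComponentsWithStats(m)
    for i in range(1,k):
        if s[i,4]>25 and np.linalg.norm(c[i]-e)<22: print(n,e.round(1),s[i],c[i].round(1))
A=cv2.resize(a['frame'][180:260,330:450],(480,320),interpolation=cv2.INTER_CUBIC);B=cv2.resize(b['frame'][140:220,360:440],(320,320),interpolation=cv2.INTER_CUBIC)
cv2.imwrite('pics/k1.png',np.hstack([A,B])[:,:,::-1])
E
```

```text
{'time': 72.175, 'tool_pos': [0.399, 0.161, 0.276], 'eef_rot': [-179.964, -0.059, 150.054], 'joint_pos': [12.564, -14.093, 115.322, 0.013, 78.839, -47.493], 'wrist_force': [0.123, 0.333, -0.084], 'torque': [0.016, -0.03, 0.014], 'grip_width': 0.701, 'gripper_force': 0.0}
scene [395.7 161.5] [393 161  10  10  48] [397.6 166.4]
```

View pics/k1.png

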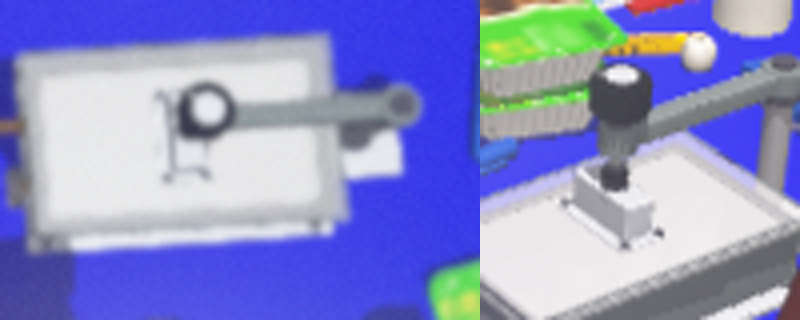

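The clamp arm lies over the lid with the foot above the block. The knob's white top disc is at (209,108) in the top panel and (620,74) in the scene panel. I'll triangulate the knob axis.

```bash
python3 - <<'E'
from kin import *
a=cam('top');b=cam('scene')
print(two(a,(381.9,206.6),b,(394.6,158.1)),onz(a,381.9,206.6,.182),'hinge',onz(a,330+403.5/4-.5,180+103.5/4-.5,.145))
c=onz(a,381.9,206.6,.182);c[2]=.25
plan(c,(180,0,205),10)
print(ik(c-[0,0,.08],(180,0,205),[-20,5,109,0,65,-135]))
E
```

```text
(array([ 0.51791517, -0.11723497,  0.18408888]), np.float64(0.0038998251058567144)) [ 0.51716501 -0.11920258  0.182     ] hinge [ 0.52747422 -0.26939877  0.145     ]
10 rows lin [-14.9, -27.8, 2.7] tw [0.0, -0.0, -5.5]
(array([ -20.6,    5.5,  108.9,    0. ,   65.6, -135.6]), np.float64(0.0))
```

Emit:
{"method": "servo_tool", "body": {
  "linear": [
    [-14.9, -27.8, 2.7],
    [-14.9, -27.8, 2.7],
    [-14.9, -27.8, 2.7],
    [-14.9, -27.8, 2.7],
    [-14.9, -27.8, 2.7],
    [-14.9, -27.8, 2.7],
    [-14.9, -27.8, 2.7],
    [-14.9, -27.8, 2.7],
    [-14.9, -27.8, 2.7],
    [-14.9, -27.8, 2.7],
    [0, 0, 0],
    [0, 0, 0]
  ],
  "twist": [
    [0, 0, -5.5],
    [0, 0, -5.5],
    [0, 0, -5.5],
    [0, 0, -5.5],
    [0, 0, -5.5],
    [0, 0, -5.5],
    [0, 0, -5.5],
    [0, 0, -5.5],
    [0, 0, -5.5],
    [0, 0, -5.5],
    [0, 0, 0],
    [0, 0, 0]
  ],
  "hand": [64, 64, 64, 64, 64, 64, 64, 64, 64, 64, 64, 64]
}}

```text
time: 73.88
tool_pos: [0.517, -0.1187, 0.2493]
eef_rot: [179.9, -0.0, -155.0]
wrist_force: [0.2, 0.7, 0.2]
grip_width: 0.751
gripper_force: 0.0
```

```bash
python3 - <<'E'
from h import *
st();plan((.517,-.118,.169),(180,0,205),4)
E
```

```text
{'time': 73.875, 'tool_pos': [0.517, -0.119, 0.249], 'eef_rot': [179.892, -0.024, -155.036], 'joint_pos': [-20.549, 0.704, 104.889, 0.061, 74.5, -135.53], 'wrist_force': [0.162, 0.718, 0.18], 'torque': [-0.052, -0.033, -0.011], 'grip_width': 0.751, 'gripper_force': 0.0}
4 rows lin [-0.1, 0.1, 20.1] tw [0.03, -0.01, -0.01]
```

Emit:
{"method": "servo_tool", "body": {
  "linear": [
    [0, 0, 20],
    [0, 0, 20],
    [0, 0, 20],
    [0, 0, 20],
    [0, 0, 0],
    [0, 0, 0],
    [0, 0, 0],
    [0, 0, 0],
    [0, 0, 0],
    [0, 0, 0]
  ],
  "twist": [
    [0, 0, 0],
    [0, 0, 0],
    [0, 0, 0],
    [0, 0, 0],
    [0, 0, 0],
    [0, 0, 0],
    [0, 0, 0],
    [0, 0, 0],
    [0, 0, 0],
    [0, 0, 0]
  ],
  "hand": [64, 64, 64, 64, 64, 34, 34, 34, 34, 34]
}}

```text
time: 75.12
tool_pos: [0.5184, -0.1176, 0.1715]
eef_rot: [179.9, 0.2, -154.9]
wrist_force: [-0.3, 5.4, 6.6]
grip_width: 0.466
gripper_force: 61.1
```

```bash
python3 - <<'E'
from h import *
st()
E
```

```text
{'time': 75.125, 'tool_pos': [0.518, -0.118, 0.171], 'eef_rot': [179.922, 0.17, -154.942], 'joint_pos': [-20.445, 5.44, 108.79, 0.193, 65.706, -135.583], 'wrist_force': [-0.325, 5.438, 6.604], 'torque': [0.985, 0.246, -0.021], 'grip_width': 0.466, 'gripper_force': 61.096}
```

Emit:
{"method": "servo_tool", "body": {
  "linear": [
    [0, 0, 0],
    [0, 0, 0],
    [0, 0, 0],
    [0, 0, 0],
    [0, 0, 0],
    [0, 0, 0],
    [0, 0, 0],
    [0, 0, 0],
    [0, 0, 0],
    [0, 0, 0]
  ],
  "twist": [
    [0, 0, 8],
    [0, 0, 8],
    [0, 0, 8],
    [0, 0, 8],
    [0, 0, 8],
    [0, 0, 8],
    [0, 0, 8],
    [0, 0, 8],
    [0, 0, 8],
    [0, 0, 8]
  ],
  "hand": [34, 34, 34, 34, 34, 34, 34, 34, 34, 34]
}}

```text
time: 76.38
tool_pos: [0.5187, -0.1181, 0.1715]
eef_rot: [179.8, 0.0, 124.8]
wrist_force: [-0.9, 4.4, 5.8]
grip_width: 0.468
gripper_force: 61.1
```

```bash
python3 - <<'E'
from h import *
st()
E
```

```text
{'time': 76.375, 'tool_pos': [0.519, -0.118, 0.172], 'eef_rot': [179.821, 0.046, 124.835], 'joint_pos': [-20.452, 5.451, 108.775, 0.133, 65.634, -55.342], 'wrist_force': [-0.875, 4.418, 5.812], 'torque': [0.664, 0.099, 0.148], 'grip_width': 0.468, 'gripper_force': 61.072}
```

Emit:
{"method": "servo_tool", "body": {
  "linear": [
    [0, 0, 0],
    [0, 0, 0],
    [0, 0, 0]
  ],
  "twist": [
    [0, 0, 5],
    [0, 0, 5],
    [0, 0, 0]
  ],
  "hand": [34, 34, 34]
}}

```text
time: 76.75
tool_pos: [0.5187, -0.1181, 0.1715]
eef_rot: [179.8, 0.0, 115.1]
wrist_force: [-0.9, 4.4, 5.4]
grip_width: 0.47
gripper_force: 61.0
```

```bash
python3 - <<'E'
from h import *
st()
E
```

```text
{'time': 76.75, 'tool_pos': [0.519, -0.118, 0.171], 'eef_rot': [179.821, 0.013, 115.063], 'joint_pos': [-20.455, 5.453, 108.776, 0.131, 65.637, -45.572], 'wrist_force': [-0.912, 4.367, 5.391], 'torque': [0.697, 0.077, 0.078], 'grip_width': 0.47, 'gripper_force': 61.049}
```

Emit:
{"method": "servo_tool", "body": {
  "linear": [
    [0, 0, 0],
    [0, 0, 0]
  ],
  "twist": [
    [0, 0, 5],
    [0, 0, 5]
  ],
  "hand": [34, 34]
}}

```text
time: 77.0
tool_pos: [0.5187, -0.1181, 0.1715]
eef_rot: [179.8, -0.0, 104.9]
wrist_force: [0.3, 3.8, 4.5]
grip_width: 0.475
gripper_force: 61.0
```

```bash
cat > r.py <<'E'
from cell import manip
s=manip.observe();print(s['eef_rot'][2].round(1),s['torque'].round(3),s['tau'][5].round(3),s['joint_pos'][5].round(1))
E
python3 r.py
```

```text
104.9 [0.606 0.141 0.137] -0.36 -35.4
```

Emit:
{"method": "servo_tool", "body": {
  "linear": [
    [0, 0, 0],
    [0, 0, 0]
  ],
  "twist": [
    [0, 0, 5],
    [0, 0, 5]
  ],
  "hand": [34, 34]
}}

```text
time: 77.25
tool_pos: [0.5187, -0.1182, 0.1715]
eef_rot: [179.8, -0.0, 94.9]
wrist_force: [-0.0, 4.5, 4.3]
grip_width: 0.47
gripper_force: 61.0
```

```bash
python3 r.py
```

```text
94.9 [0.711 0.102 0.119] -0.358 -25.4
```

Emit:
{"method": "servo_tool", "body": {
  "linear": [
    [0, 0, 0],
    [0, 0, 0]
  ],
  "twist": [
    [0, 0, 5],
    [0, 0, 5]
  ],
  "hand": [34, 34]
}}

```text
time: 77.5
tool_pos: [0.5187, -0.1181, 0.1715]
eef_rot: [179.8, -0.1, 84.9]
wrist_force: [0.3, 4.2, 4.7]
grip_width: 0.469
gripper_force: 61.0
```

```bash
python3 r.py
```

```text
84.9 [0.689 0.139 0.154] -0.358 -15.4
```

Emit:
{"method": "servo_tool", "body": {
  "linear": [
    [0, 0, 0],
    [0, 0, 0]
  ],
  "twist": [
    [0, 0, 5],
    [0, 0, 5]
  ],
  "hand": [34, 34]
}}

```text
time: 77.75
tool_pos: [0.5187, -0.1181, 0.1715]
eef_rot: [179.9, -0.1, 74.9]
wrist_force: [0.1, 4.3, 5.1]
grip_width: 0.47
gripper_force: 61.0
```

```bash
python3 r.py
```

```text
74.9 [0.689 0.195 0.119] -0.358 -5.4
```

Emit:
{"method": "servo_tool", "body": {
  "linear": [
    [0, 0, 0],
    [0, 0, 0]
  ],
  "twist": [
    [0, 0, 5],
    [0, 0, 5]
  ],
  "hand": [34, 34]
}}

```text
time: 78.0
tool_pos: [0.5187, -0.1181, 0.1715]
eef_rot: [179.9, -0.1, 64.9]
wrist_force: [-1.2, 4.4, 5.0]
grip_width: 0.471
gripper_force: 61.0
```

```bash
python3 r.py
```

```text
64.9 [0.724 0.155 0.142] -0.357 4.6
```

Emit:
{"method": "servo_tool", "body": {
  "linear": [
    [0, 0, 0],
    [0, 0, 0]
  ],
  "twist": [
    [0, 0, 5],
    [0, 0, 5]
  ],
  "hand": [34, 34]
}}

```text
time: 78.25
tool_pos: [0.5186, -0.1181, 0.1715]
eef_rot: [179.9, -0.2, 54.9]
wrist_force: [-0.8, 5.0, 5.1]
grip_width: 0.475
gripper_force: 61.0
```

```bash
python3 r.py
```

```text
54.9 [0.78  0.131 0.104] -0.357 14.6
```

Emit:
{"method": "servo_tool", "body": {
  "linear": [
    [0, 0, 0],
    [0, 0, 0]
  ],
  "twist": [
    [0, 0, 5],
    [0, 0, 5]
  ],
  "hand": [34, 34]
}}

```text
time: 78.5
tool_pos: [0.5187, -0.118, 0.1715]
eef_rot: [179.9, -0.2, 44.9]
wrist_force: [0.1, 3.9, 5.4]
grip_width: 0.473
gripper_force: 61.0
```

```bash
python3 r.py
```

```text
44.9 [0.76  0.127 0.112] -0.357 24.6
```

Emit:
{"method": "servo_tool", "body": {
  "linear": [
    [0, 0, 0],
    [0, 0, 0]
  ],
  "twist": [
    [0, 0, 5],
    [0, 0, 5]
  ],
  "hand": [34, 34]
}}

```text
time: 78.75
tool_pos: [0.5187, -0.118, 0.1715]
eef_rot: [180.0, -0.2, 34.9]
wrist_force: [-0.5, 4.9, 5.2]
grip_width: 0.475
gripper_force: 61.1
```

```bash
python3 r.py
```

```text
34.9 [0.791 0.062 0.143] -0.357 34.6
```

Emit:
{"method": "servo_tool", "body": {
  "linear": [
    [0, 0, 0],
    [0, 0, 0]
  ],
  "twist": [
    [0, 0, 5],
    [0, 0, 5]
  ],
  "hand": [34, 34]
}}

```text
time: 79.0
tool_pos: [0.5187, -0.1179, 0.1715]
eef_rot: [-180.0, -0.2, 24.9]
wrist_force: [-0.9, 5.2, 5.2]
grip_width: 0.469
gripper_force: 61.1
```

```bash
python3 r.py
```

```text
24.9 [0.797 0.128 0.103] -0.356 44.6
```

Emit:
{"method": "servo_tool", "body": {
  "linear": [
    [0, 0, 0],
    [0, 0, 0]
  ],
  "twist": [
    [0, 0, 5],
    [0, 0, 5]
  ],
  "hand": [34, 34]
}}

```text
time: 79.25
tool_pos: [0.5187, -0.1178, 0.1715]
eef_rot: [-179.9, -0.2, 14.9]
wrist_force: [0.0, 5.8, 4.9]
grip_width: 0.471
gripper_force: 61.2
```

```bash
python3 r.py
```

```text
14.9 [0.837 0.104 0.175] -0.346 54.6
```

Emit:
{"method": "servo_tool", "body": {
  "linear": [
    [0, 0, 0],
    [0, 0, 0]
  ],
  "twist": [
    [0, 0, 5],
    [0, 0, 5]
  ],
  "hand": [34, 34]
}}

```text
time: 79.5
tool_pos: [0.5186, -0.1179, 0.1715]
eef_rot: [-179.9, -0.2, 4.9]
wrist_force: [-2.0, 4.3, 5.9]
grip_width: 0.469
gripper_force: 61.2
```

```bash
python3 r.py
```

```text
4.9 [0.887 0.152 0.15 ] -0.322 64.6
```

Emit:
{"method": "servo_tool", "body": {
  "linear": [
    [0, 0, 0],
    [0, 0, 0]
  ],
  "twist": [
    [0, 0, 5],
    [0, 0, 5]
  ],
  "hand": [34, 34]
}}

```text
time: 79.75
tool_pos: [0.5186, -0.1177, 0.1716]
eef_rot: [-179.9, -0.1, -5.1]
wrist_force: [0.1, 5.7, 6.5]
grip_width: 0.471
gripper_force: 61.4
```

```bash
python3 r.py
```

```text
-5.1 [ 0.879  0.179 -0.03 ] -0.518 74.6
```

The joint torque rose and then dropped past a notch, which is the first click. I'll go on for one more click to be sure.

Emit:
{"method": "servo_tool", "body": {
  "linear": [
    [0, 0, 0],
    [0, 0, 0]
  ],
  "twist": [
    [0, 0, 5],
    [0, 0, 5]
  ],
  "hand": [34, 34]
}}

```text
time: 80.0
tool_pos: [0.5187, -0.1176, 0.1716]
eef_rot: [-179.8, -0.1, -15.1]
wrist_force: [-0.1, 6.6, 5.0]
grip_width: 0.472
gripper_force: 61.4
```

```bash
python3 r.py
```

```text
-15.1 [0.917 0.186 0.011] -0.47 84.6
```

Emit:
{"method": "servo_tool", "body": {
  "linear": [
    [0, 0, 0],
    [0, 0, 0]
  ],
  "twist": [
    [0, 0, 5],
    [0, 0, 5]
  ],
  "hand": [34, 34]
}}

```text
time: 80.25
tool_pos: [0.5187, -0.1176, 0.1716]
eef_rot: [-179.8, -0.1, -25.1]
wrist_force: [-0.3, 5.9, 6.4]
grip_width: 0.468
gripper_force: 61.4
```

```bash
python3 r.py
```

```text
-25.1 [0.919 0.026 0.094] -0.348 94.6
```

Emit:
{"method": "servo_tool", "body": {
  "linear": [
    [0, 0, 0],
    [0, 0, 0]
  ],
  "twist": [
    [0, 0, 5],
    [0, 0, 5]
  ],
  "hand": [34, 34]
}}

```text
time: 80.5
tool_pos: [0.5187, -0.1176, 0.1716]
eef_rot: [-179.8, -0.1, -35.1]
wrist_force: [0.4, 4.9, 6.9]
grip_width: 0.47
gripper_force: 61.4
```

```bash
python3 r.py
```

```text
-35.1 [0.925 0.073 0.193] -0.284 104.5
```

Emit:
{"method": "servo_tool", "body": {
  "linear": [
    [0, 0, 0],
    [0, 0, 0],
    [0, 0, 0]
  ],
  "twist": [
    [0, 0, 4],
    [0, 0, 4],
    [0, 0, 4]
  ],
  "hand": [34, 34, 34]
}}

```text
time: 80.88
tool_pos: [0.5187, -0.1175, 0.1717]
eef_rot: [-179.8, -0.0, -47.1]
wrist_force: [-0.6, 5.9, 6.1]
grip_width: 0.47
gripper_force: 61.4
```

```bash
python3 r.py
```

```text
-47.1 [0.972 0.14  0.02 ] -0.347 116.5
```

Second click done. I'll release and go straight up and away.

Emit:
{"method": "servo_tool", "body": {
  "linear": [
    [0, 0, 0],
    [0, 0, 0],
    [0, 0, 0],
    [0, 0, 0],
    [0, 0, -20],
    [0, 0, -50],
    [0, 0, -50],
    [0, 0, 0],
    [0, 0, 0],
    [0, 0, 0]
  ],
  "twist": [
    [0, 0, 0],
    [0, 0, 0],
    [0, 0, 0],
    [0, 0, 0],
    [0, 0, 0],
    [0, 0, 0],
    [0, 0, 0],
    [0, 0, 0],
    [0, 0, 0],
    [0, 0, 0]
  ],
  "hand": [45, 60, 64, 64, 64, 64, 64, 64, 64, 64]
}}

```text
time: 82.12
tool_pos: [0.5164, -0.1182, 0.2876]
eef_rot: [179.9, 0.2, -46.9]
wrist_force: [0.4, -0.6, 0.0]
grip_width: 0.749
gripper_force: 0.0
```

```bash
python3 - <<'E'
from h import *
st();a=cam('top');b=cam('scene')
for n,d,(u0,u1,v0,v1) in(('top',a,(322,362,186,246)),('scene',b,(338,378,176,240))):
    o=cv2.cvtColor(cv2.imread(f'pics/{n}0.png'),cv2.COLOR_BGR2GRAY)[v0:v1,u0:u1];f=cv2.cvtColor(d['frame'],cv2.COLOR_RGB2GRAY)[v0:v1,u0:u1]
    print(n,cv2.phaseCorrelate(o.astype(np.float32),f.astype(np.float32),cv2.createHanningWindow(o.shape[::-1],cv2.CV_32F)))
E
```

```text
{'time': 82.125, 'tool_pos': [0.516, -0.118, 0.288], 'eef_rot': [179.934, 0.224, -46.931], 'joint_pos': [-20.514, -1.034, 102.472, 0.042, 78.792, 116.409], 'wrist_force': [0.379, -0.64, 0.005], 'torque': [0.016, 0.013, 0.005], 'grip_width': 0.749, 'gripper_force': 0.0}
top ((0.030038790842517926, -0.12309020907885682), 0.930626232624054)
scene ((-0.03358270083782955, -0.10307919200833737), 1.0578137399628758)
```

```bash
python3 -c "
from cell import manip
print(manip.finish_job())"
```

```text
the job is handed in; nothing more can be done
None
```

The job is handed in, with no verdict returned: all four pots stand in the chamber, the lid sits back at its starting position, the clamp arm is at its stop, and the knob clicked twice by the torque readings before I stopped.

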